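Fetch the block plane from behind the glue, tin and can

ROBOT

A 6-joint arm with a two-finger parallel gripper is mounted at the origin on the work surface. World frame = base frame: x ahead of the robot, y to its left, z up, the work surface at z = 0. Lengths are in m, angles in rad, forces in N, time in s.
With the tool pointing down it reaches from about 0.375 to 0.925 m from the base axis. Payload 5.7 kg.
Tool frame: the origin (TCP) lies midway between the tips of the shut fingers; the grasp point (between the pads) lies 19 mm behind it (arm.grip_depth is the distance from the TCP to the grasp point, in m); z points along the fingers, y is the line along which they close (so a half turn about z gives the same grasp; the last joint's range is limited). The gripper opens to 88 mm and grips with 3 to 60 N. Pads are 20 mm wide; open, the fingers measure 115 mm over their backs; the gripper's body (75 mm by 178 mm) begins 61 mm behind the grasp point.
Start: joints at [1.117, 0.359, 1.51, -0, 1.272, -0.115], TCP at [0.199, 0.566, 0.223] pointing down, gripper open.
Joint ranges: [-2.97, 2.97], [-1.01, 2.36], [0.21, 2.38], [-0.96, 4.11], [0.2, 2.71], [-2.98, 2.98]. Speed limits (rad/s): [2.39, 2.39, 3.14, 3.14, 3.14, 3.14].

INTERFACE

Orientations are given as a 3x3 rotation matrix whose columns are the frame's x, y, z axes.
In Python, from workcell import arm gives the robot as it stands.
- The arm moves only by the shell command python3 -m crank 'ROWS' [FORCE]. ROWS is JSON, a list of rows, each an object of numbers: "x", "y", "z": the shift along the tool's x, y, z in mm; "rx", "ry", "rz": the turn, a rotation vector about the tool's x, y, z in rad; "fingers": the gripper's target within -1 to 1 (shut at 1, half-way at 0, fully open at -1). A call has 1 to 8 rows; each row is the pose to reach, as a shift and turn from the pose commanded when the call began, along the tool's axes at that moment; what a row does not reach only later rows make up. A row lasts 1/10 s, in which the tool goes at most 50 mm and 8.59 degrees, less where a joint would pass 70% of its speed; a pose out of reach is approached as far as the arm can. A call with a gripper value outside its range is refused whole. The fingers move at their own pace and stop on an object; FORCE is the grip in N (left out, the last holds). Time passes only in rows, so rows that repeat a pose let the fingers close. It gives the time, the measured TCP pose, the force, the opening and the grip force at its end, in the units of the state.
- arm.get_state(): the state, without advancing time (a new reading comes with each control period).
- arm.capture(name): name is "scene" or "top" or "wrist"; returns the picture (384x512x3 uint8, blue, green, red); there is no depth.
- arm.calibration(name): a dict with "intrinsics" (3x3 intrinsics, pixels), "R" (3x3) and "t" (3): a world point X has camera coordinates R X + t. Camera axes: x right, y down, z forward; pixel columns grow to the right and rows downward; lengths in m; the calibration is good to about 2 mm. A picture is of the moment at which its call begins: read the wrist's pose just before it. calibration takes no time and is no camera call; for the wrist camera it gives the pose at the moment of the call.
- arm.hand_in(): hands the job in; it is judged then, once.
The state is a dict: "clock": time; "q": joint angles; "joint_velocities": joint speeds; "effort": joint torques, N m; "position": TCP position; "ee_rot": TCP orientation; "contact_force": force on the tool from outside, world axes, zero at the start; "wrist_torque": the same for the moment, N m; "width": finger opening in m; "grasp_force": force on a finger pad.
Only numpy, scipy, OpenCV 4.12 (cv2) and the standard library are available. Lean on these libraries where they do the work, as an engineer would, in place of code of your own. Each camera call takes 0.05 s, during which the arm holds its last target. There are 200 camera calls.

TASK

The block plane lies at the back of the wooden tray, behind a glue bottle, a round tin and a flat-sided can. Move all three out and stand them on the yellow board; only then take the plane out and lay it, sole down, in the middle of the cork-faced rest, lengthwise between its two end cleats; then stand the bottle, the tin and the can back in the tray, each exactly where it stood before. Do not tip anything over, and leave the sanding block, the parts box and the wood offcut alone.

Things in the scene. Friction and masses are not known exactly. Their poses are not given: they have to be found in the camera images.
- plane_center (a point): Block plane lying sole down in the tray along its back wall: dark iron, 160 mm long (x axis), 50 mm wide (y), 50 mm high with slanted steel cap and a knob at each end, 0.6 kg. Upright cheeks 36 mm high over the middle 90 mm: grip across these. Point: on the centre line 22 mm above the sole, z up.
- bottle_center (a point): Glue bottle: white, round, 50 mm in diameter, sides straight up to 108 mm, then a shoulder and orange nozzle, 140 mm high in all, 0.25 kg. It stands in the tray, at any of the three places of the row in front of the plane. Point: on its axis 70 mm above its underside, z up.
- tin_center (a point): Round tin: bare metal can with a brown label, 55 mm in diameter over its rims (53 mm between them), flat lid, 104 mm high, about 0.32 kg. It stands in the tray; the point is on its axis 52 mm above its underside, z up.
- can_center (a point): Flat-sided can: grey rectangular metal can, 42 mm (its x axis) by 56 mm (its y axis), sides straight up to 108 mm, with a small black screw cap off-centre on top, 122 mm high in all, about 0.35 kg. It stands in the tray with its 42 mm roughly along the tray's x; the point is on its centre line 61 mm above its underside, z up.
- tray: Fixed plywood tray, 190 mm deep (x axis, away from the robot), 280 wide (y); front open, other walls 10 mm thick, tops 45 mm above the bench, floor 10 mm. Origin: centre of underside. Bottle, tin, can stand in a row along y near x = -45 mm, 68 mm apart: grip near their tops, closing along tray x. Plane at x = +20 mm, 40 mm clear of the back wall.
- board: Fixed yellow-painted board lying on the bench, the side area: 270 mm (its x axis) by 130 mm (its y axis), 9 mm thick. Origin: centre of its underside on the bench. To the left or right of the tray.
- rest: Fixed plane rest lying on the bench: pale wood 230 mm (its x axis) by 100 mm (its y axis) with a cork face whose top is 12 mm above the bench, and at each x end a dark cleat across it, 18 mm wide and 20 mm high from the bench, 192 mm apart inside. Origin: centre of its underside on the bench. On the other side of the tray from the yellow board.
- sander_center (a point): Bystander: loose cork sanding block 70 x 95 x 25 mm lying on the bench beyond the tray, away from the robot; the point is its centre.
- partsbox_center (a point): Bystander: loose whitish see-through plastic parts box with a lid, 88 x 133 x 35 mm lying on the bench beyond the tray, away from the robot; the point is its centre.
- offcut_center (a point): Bystander: loose pale wood offcut 45 x 120 x 19 mm lying on the bench beyond the tray; the point is its centre.
Mind the look-alikes: they are no part of the job. Leave any purple look-alike of the part that bears bottle_center alone. What is shaped like the part that bears plane_center but red is not meant.

How it is judged:
On the way, in this order (a step that is already met when the one before it is completed fails the run):
1. bottle, tin and can all stand on the yellow board, let go, and the plane is still in the tray (x of bottle_center in the frame of board between -0.135 and 0.135 m and y of bottle_center in the frame of board between -0.065 and 0.065 m and angle between each of bottle_center, tin_center, can_center's own z axis and vertical below 0.12 rad and height (world z) of bottle_center between 0.073 and 0.085 m and linear speed of each of bottle, tin, can below 0.03 m/s and contact force between the fingers and bottle below 0.3 N and x of tin_center in the frame of board between -0.135 and 0.135 m and y of tin_center in the frame of board between -0.065 and 0.065 m and height (world z) of tin_center between 0.055 and 0.067 m and contact force between the fingers and tin below 0.3 N and x of can_center in the frame of board between -0.135 and 0.135 m and y of can_center in the frame of board between -0.065 and 0.065 m and height (world z) of can_center between 0.064 and 0.076 m and contact force between the fingers and can below 0.3 N and distance of plane_center from where it was at the start of the episode below 0.04 m), for 0.2 s.
2. the plane lies on the rest, let go, while the three still stand on the yellow board (x of plane_center in the frame of rest between -0.015 and 0.015 m and y of plane_center in the frame of rest between -0.015 and 0.015 m and height (world z) of plane_center between 0.028 and 0.04 m and angle between plane_center's own z axis and vertical below 0.1 rad and angle between the x axis of plane_center and the x axis of rest, either way round below 0.2 rad and linear speed of each of plane, bottle, tin, can below 0.03 m/s and contact force between the fingers and plane below 0.3 N and x of bottle_center in the frame of board between -0.135 and 0.135 m and y of bottle_center in the frame of board between -0.065 and 0.065 m and angle between each of bottle_center, tin_center, can_center's own z axis and vertical below 0.12 rad and height (world z) of bottle_center between 0.073 and 0.085 m and contact force between the fingers and bottle below 0.3 N and x of tin_center in the frame of board between -0.135 and 0.135 m and y of tin_center in the frame of board between -0.065 and 0.065 m and height (world z) of tin_center between 0.055 and 0.067 m and contact force between the fingers and tin below 0.3 N and x of can_center in the frame of board between -0.135 and 0.135 m and y of can_center in the frame of board between -0.065 and 0.065 m and height (world z) of can_center between 0.064 and 0.076 m and contact force between the fingers and can below 0.3 N), for 0.2 s.
At the end, for the whole second after the job is handed in: The plane lies sole down on the cork rest, its centre within 15 mm of the rest's middle along and across and its length within 0.2 rad of the rest's; bottle, tin and can stand upright in the tray, each within 15 mm of where it stood at the start; all released and at rest (x of plane_center in the frame of rest between -0.015 and 0.015 m and y of plane_center in the frame of rest between -0.015 and 0.015 m and height (world z) of plane_center between 0.028 and 0.04 m and angle between plane_center's own z axis and vertical below 0.1 rad and angle between the x axis of plane_center and the x axis of rest, either way round below 0.2 rad and linear speed of each of plane, bottle, tin, can below 0.03 m/s and contact force between the fingers and plane below 0.3 N and distance of each of bottle_center, tin_center, can_center from where it was at the start of the episode below 0.015 m and angle between each of bottle_center, tin_center, can_center's own z axis and vertical below 0.12 rad and height (world z) of bottle_center between 0.074 and 0.086 m and contact force between the fingers and bottle below 0.3 N and height (world z) of tin_center between 0.056 and 0.068 m and contact force between the fingers and tin below 0.3 N and height (world z) of can_center between 0.065 and 0.077 m and contact force between the fingers and can below 0.3 N); the robot touches nothing.
It fails at once if the bottle, tin, can or plane is tipped over (angle between any of bottle_center, tin_center, can_center, plane_center's own z axis and vertical above 0.7 rad).
It fails at once if the sanding block, parts box or wood offcut is disturbed (moved more than 20 mm) (distance of any of sander_center, partsbox_center, offcut_center from where it was at the start of the episode above 0.02 m).
It also fails if it takes over 141 s, if anything falls off the work surface, if the arm or the gripper's body presses on something with over 40 N, if the wrist force passes 120 N, or if a joint passes its speed limit or range.

## Working session

There is one attempt and no reset: what is moved stays moved. The work goes in short steps, Python scripts to look and compute and a shell command to move; the robot and the scene stay as the last step left them, time stands still between calls to the robot, and variables do not carry over. Pictures are saved under pics/ and viewed, at most 14 in all, crops included, and the job is handed in when it is done.

```bash
ls; mkdir -p pics; cat > h.py <<'E'
import numpy as np, cv2
from workcell import arm
def cast(cal,u,v,z):
    K=np.array(cal["intrinsics"]);R=np.array(cal["R"]);t=np.array(cal["t"])
    d=R.T@np.linalg.solve(K,[u,v,1.]);c=-R.T@t
    return c+d*(z-c[2])/d[2]
def proj(cal,X):
    p=np.array(cal["R"])@np.array(X)+np.array(cal["t"]);p=np.array(cal["intrinsics"])@p
    return p[:2]/p[2]
E
python3 - <<'E'
from h import *
s=arm.get_state();print(s["position"],s["ee_rot"],s["clock"],s["width"],s["contact_force"])
for n in("scene","top"):
    cv2.imwrite(f"pics/{n}0.png",arm.capture(n)); c=arm.calibration(n);print(n,-np.array(c["R"]).T@c["t"])
E
```

```text
pics
[0.19911424 0.56528846 0.22183059] [[-9.43158080e-01  3.32343460e-01 -8.12501339e-04]
 [ 3.32344369e-01  9.43156759e-01 -1.59643762e-03]
 [ 2.35750527e-04 -1.77572329e-03 -9.99998396e-01]] 0.0 0.08777002173961534 [-0.13573841  0.88315405 -0.53234869]
scene [1.11418383 0.31204964 0.61944353]
top [0.41964066 0.01600769 1.07065788]
```

View pics/top0.png

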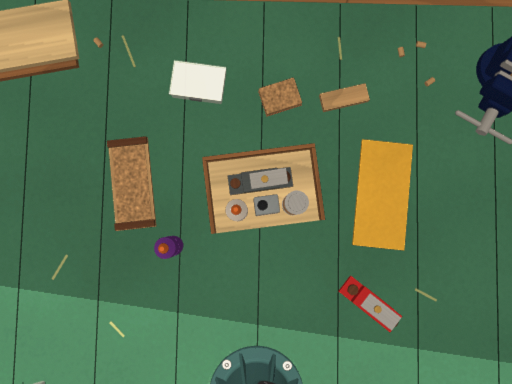

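View pics/scene0.png

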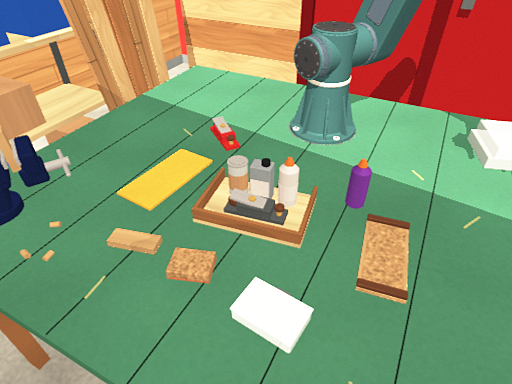

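The top view shows bottle (237,209), can (266,205), tin (296,203) and the dark plane (261,181) in the tray. The board is at (384,195) and the rest at (132,183). The purple bottle (168,246) and the red plane (371,303) are the look-alikes. The white bottle with the orange nozzle and the dark-iron plane in the tray match the description.

```bash
python3 - <<'E'
from h import *
im=cv2.imread("pics/top0.png");c=arm.calibration("top");hsv=cv2.cvtColor(im,cv2.COLOR_BGR2HSV)
print(proj(c,[.2,.566,.22]),proj(c,[0,0,0]))
def rect(m,z,name):
    cs=max(cv2.findContours(m.astype(np.uint8),0,2)[0],key=cv2.contourArea)
    b=cv2.boxPoints(cv2.minAreaRect(cs));P=np.array([cast(c,*p,z)[:2] for p in b])
    e=[np.linalg.norm(P[1]-P[0]),np.linalg.norm(P[2]-P[1])];L=P[1]-P[0] if e[0]>e[1] else P[2]-P[1]
    print(name,"px",b.mean(0).round(),"ctr",P.mean(0).round(4),"size",np.round(e,3),"long dir deg",round(np.degrees(np.arctan2(L[1],L[0])),1))
H,S,V=cv2.split(hsv)
yy,xx=np.mgrid[:384,:512]
def win(x0,x1,y0,y1): return (xx>=x0)&(xx<x1)&(yy>=y0)&(yy<y1)
rect((H>15)&(H<28)&(S>200)&(V>180)&win(340,425,125,260),.009,"board")
ng=~((H>60)&(H<100)&(S>80))
rect(ng&win(95,158,125,235),.014,"rest")
rect(ng&win(190,335,135,245),.045,"tray")
rect(ng&(V<115)&(S<90)&win(222,300,163,200),.03,"plane")
org=(H<12)&(S>170)&(V>150)&win(225,248,200,220);print("nozzle",np.sum(org),cast(c,xx[org].mean(),yy[org].mean(),.145))
crop=cv2.resize(im[140:240,195:330],None,fx=5.5,fy=5.5,interpolation=cv2.INTER_CUBIC);cv2.imwrite("pics/crop1.png",crop)
for n,u,v,z in(("bottle",237,209,.14),("can",266,205,.118),("tin",296,203,.114),("plane",261,181,.04),("red",371,303,.04),("purple",163,248,.14)): print(n,cast(c,u,v,z).round(3))
E
```

```text
[-27.7280643  328.32531973] [255.85544809 392.99985167]Traceback (most recent call last):
  File "<stdin>", line 12, in <module>
  File "<stdin>", line 5, in rect
ValueError: max() iterable argument is empty
```

```bash
cat > m.py <<'E'
from h import *
im=cv2.imread("pics/top0.png");c=arm.calibration("top");hsv=cv2.cvtColor(im,cv2.COLOR_BGR2HSV)
def rect(m,z,name):
    cs=max(cv2.findContours(m.astype(np.uint8),0,2)[0],key=cv2.contourArea)
    b=cv2.boxPoints(cv2.minAreaRect(cs));P=np.array([cast(c,*p,z)[:2] for p in b])
    e=[np.linalg.norm(P[1]-P[0]),np.linalg.norm(P[2]-P[1])];L=P[1]-P[0] if e[0]>e[1] else P[2]-P[1]
    print(name,"px",b.mean(0).round(),"ctr",P.mean(0).round(4),"size",np.round(e,3),"long dir deg",round(np.degrees(np.arctan2(L[1],L[0])),1))
H,S,V=cv2.split(hsv)
yy,xx=np.mgrid[:384,:512]
def win(x0,x1,y0,y1): return (xx>=x0)&(xx<x1)&(yy>=y0)&(yy<y1)
ng=~((H>60)&(H<100)&(S>80))
print([hsv[p].tolist() for p in((195,384),(150,320),(180,110),(181,235),(100,200))])
rect(ng&win(340,425,125,260),.009,"board")
rect(ng&win(95,158,125,235),.014,"rest")
rect(ng&win(190,335,135,245),.045,"tray")
rect((V<115)&(S<90)&win(222,300,163,200),.03,"plane")
org=(H<12)&(S>170)&(V>150)&win(225,248,200,220);print("nozzle",np.sum(org),cast(c,xx[org].mean(),yy[org].mean(),.145))
crop=cv2.resize(im[140:240,195:330],None,fx=5.5,fy=5.5,interpolation=cv2.INTER_CUBIC);cv2.imwrite("pics/crop1.png",crop)
for n,u,v,z in(("bottle",237,209,.14),("can",266,205,.118),("tin",296,203,.114),("plane",261,181,.04),("red",371,303,.04),("purple",163,248,.14)): print(n,cast(c,u,v,z).round(3))
E
python3 m.py
```

```text
[[19, 196, 212], [70, 104, 103], [64, 84, 103], [11, 157, 91], [30, 14, 71]]
board px [383. 194.] ctr [ 0.4985 -0.3104] size [0.276 0.138] long dir deg -4.9
rest px [131. 183.] ctr [0.513  0.3244] size [0.107 0.234] long dir deg -172.5
tray px [263. 188.] ctr [ 0.5049 -0.0068] size [0.285 0.193] long dir deg -81.6
plane px [260. 180.] ctr [0.5253 0.0008] size [0.157 0.052] long dir deg -81.0
nozzle 45 [0.44671556 0.05666544 0.145     ]
bottle [0.449 0.052 0.14 ]
can [ 0.46  -0.013  0.118]
tin [ 0.466 -0.081  0.114]
plane [ 0.522 -0.002  0.04 ]
red [ 0.232 -0.273  0.04 ]
purple [0.36  0.212 0.14 ]
```

View pics/crop1.png

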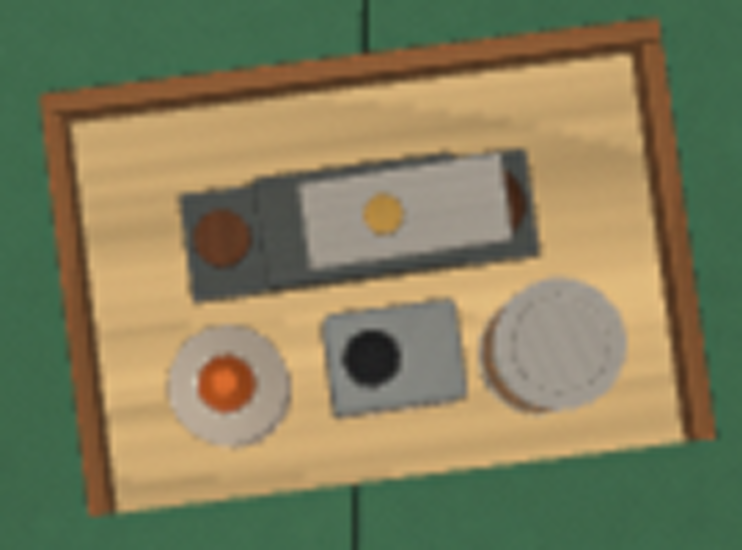

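The crop confirms the white bottle with the orange nozzle at the left (crop 228,385), the grey can in the middle (394,358) and the tin at the right (561,343). The dark plane is behind them at (360,225). The positions agree with the given tray layout, with tray yaw about 8.4°. I'll move above the row for a close look.

```bash
cat >> h.py <<'E'
def go(x,y,z,yaw):  # yaw: angle (deg) of tool y axis in world; prints shift mm in tool axes + rz
    s=arm.get_state();R=np.array(s["ee_rot"]);p=np.array(s["position"])
    a=np.radians(yaw);Y=np.array([np.cos(a),np.sin(a),0]);Z=np.array([0,0,-1.]);T=np.c_[np.cross(Y,Z),Y,Z]
    rv=cv2.Rodrigues(R.T@T)[0].ravel()
    print("mm",(1000*R.T@(np.array([x,y,z])-p)).round(1),"rv",rv.round(3),"f",np.round(s["contact_force"],1),"w",round(s["width"],4),"t",round(s["clock"],2),"p",p.round(4),"q6",round(s["q"][5],2))
E
R='{"x":-437,"y":-457,"z":-60,"rz":1.086,"fingers":-1}'
python3 -m crank '[{"x":-437,"y":-457,"z":-60,"rz":1.086},{"x":-437,"y":-457,"z":-60,"rz":1.086},{"x":-437,"y":-457,"z":-60,"rz":1.086},{"x":-437,"y":-457,"z":-60,"rz":1.086},{"x":-437,"y":-457,"z":-60,"rz":1.086},{"x":-437,"y":-457,"z":-60,"rz":1.086},{"x":-437,"y":-457,"z":-60,"rz":1.086},{"x":-437,"y":-457,"z":-60,"rz":1.086}]'
python3 -c "
from h import *
go(.45,-.014,.28,8.4)"
```

```text
mm [-429.1 -463.1  -57.4] rv [-2.000e-03  1.000e-03  1.085e+00] f [-0.1 -0.2 -0.2] w 0.0877 t 0.1 p [0.1992 0.5653 0.2219] q6 -0.12invalid input
```

```bash

python3 -m crank '[{"x":-430,"y":-463,"z":-57,"rx":0,"ry":0,"rz":1.085,"fingers":-1},{"x":-430,"y":-463,"z":-57,"rx":0,"ry":0,"rz":1.085,"fingers":-1},{"x":-430,"y":-463,"z":-57,"rx":0,"ry":0,"rz":1.085,"fingers":-1},{"x":-430,"y":-463,"z":-57,"rx":0,"ry":0,"rz":1.085,"fingers":-1},{"x":-430,"y":-463,"z":-57,"rx":0,"ry":0,"rz":1.085,"fingers":-1},{"x":-430,"y":-463,"z":-57,"rx":0,"ry":0,"rz":1.085,"fingers":-1},{"x":-430,"y":-463,"z":-57,"rx":0,"ry":0,"rz":1.085,"fingers":-1},{"x":-430,"y":-463,"z":-57,"rx":0,"ry":0,"rz":1.085,"fingers":-1}]'
python3 -c "
from h import *
go(.45,-.014,.28,8.4)"
```

```text
clock: 0.9
position: [0.3582, 0.1986, 0.2587]
ee_rot: [[-0.142, 0.99, 0.0], [0.99, 0.142, -0.0], [-0.0, 0.0, -1.0]]
contact_force: [1.0, 0.1, 0.4]
width: 0.0879
grasp_force: 0.0
mm [-223.5   60.6  -21.3] rv [ 0.     0.    -0.004] f [1.  0.1 0.4] w 0.0879 t 0.9 p [0.3582 0.1986 0.2587] q6 0.19
```

```bash

python3 -m crank '[{"x":-223,"y":60,"z":-21,"rz":0,"fingers":-1},{"x":-223,"y":60,"z":-21,"rz":0,"fingers":-1},{"x":-223,"y":60,"z":-21,"rz":0,"fingers":-1},{"x":-223,"y":60,"z":-21,"rz":0,"fingers":-1},{"x":-223,"y":60,"z":-21,"rz":0,"fingers":-1},{"x":-223,"y":60,"z":-21,"rz":0,"fingers":-1}]'
python3 -c "
from h import *
go(.468,-.082,.2,8.4)
import json
c=arm.calibration('wrist');im=arm.capture('wrist');cv2.imwrite('pics/w1.png',im)
json.dump({k:np.array(v).tolist() for k,v in c.items()},open('w1.json','w'))
print((-np.array(c['R']).T@c['t']).round(3), np.array(c['R']).round(2))
for X in([.4506,.0537,.118],[.4605,-.0136,.118],[.4704,-.0808,.114]):print(proj(c,X).round())"
```

```text
mm [-293.3   68.8   58.7] rv [ 0.     0.    -0.004] f [1.  0.1 0.4] w 0.0879 t 0.9 p [0.3582 0.1986 0.2587] q6 0.19
[0.347 0.272 0.42 ] [[ 0.99  0.14 -0.  ]
 [ 0.14 -0.95  0.27]
 [ 0.04 -0.27 -0.96]]
[318. 318.]
[315. 368.]
[312. 411.]invalid input
```

View pics/w1.png

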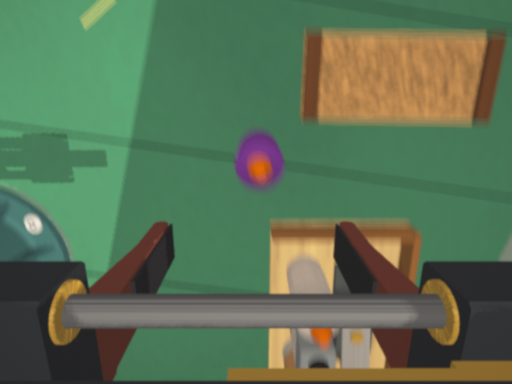

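This wrist view shows the rest at (405,78) and the purple look-alike at (260,160), with the row hidden behind the gripper. The camera sits on the tool's +x side, so I'll go further to −y to look at the tray.

```bash

python3 -m crank '[{"x":-345,"y":58,"z":-40,"rx":0,"ry":0,"rz":0,"fingers":-1},{"x":-345,"y":58,"z":-40,"rx":0,"ry":0,"rz":0,"fingers":-1},{"x":-345,"y":58,"z":-40,"rx":0,"ry":0,"rz":0,"fingers":-1},{"x":-345,"y":58,"z":-40,"rx":0,"ry":0,"rz":0,"fingers":-1},{"x":-345,"y":58,"z":-40,"rx":0,"ry":0,"rz":0,"fingers":-1},{"x":-345,"y":58,"z":-40,"rx":0,"ry":0,"rz":0,"fingers":-1},{"x":-345,"y":58,"z":-40,"rx":0,"ry":0,"rz":0,"fingers":-1},{"x":-345,"y":58,"z":-40,"rx":0,"ry":0,"rz":0,"fingers":-1}]'
python3 -c "
from h import *
go(.468,-.082,.2,8.4)
import json
c=arm.calibration('wrist');im=arm.capture('wrist');cv2.imwrite('pics/w2.png',im)
json.dump({k:np.array(v).tolist() for k,v in c.items()},open('w2.json','w'))
for X in([.4506,.0537,.118],[.4605,-.0136,.118],[.4704,-.0808,.114],[.5248,-.004,.06]):print(proj(c,X).round())"
```

```text
clock: 1.75
position: [0.4682, -0.1376, 0.299]
ee_rot: [[-0.142, 0.99, 0.002], [0.99, 0.142, -0.003], [-0.003, 0.002, -1.0]]
contact_force: [-0.1, -0.2, 0.2]
width: 0.0882
grasp_force: 0.0
mm [55.4  7.5 98.8] rv [ 0.002  0.003 -0.004] f [-0.1 -0.2  0.2] w 0.0882 t 1.75 p [ 0.4682 -0.1376  0.299 ] q6 -0.57
[264. -34.]
[264.  46.]
[263. 117.]
[319.  53.]
```

View pics/w2.png

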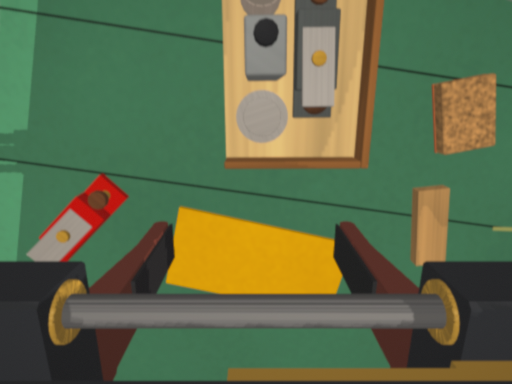

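Tin seen at (262,117) and can at (265,46), against predictions of (263,117) and (264,46), so the estimates agree within about 2 mm. I'll grasp the tin.

```bash

python3 -m crank '[{"x":30,"y":5,"z":40,"rx":0.002,"ry":0.003,"rz":-0.004,"fingers":-1},{"x":56,"y":9,"z":80,"rx":0.002,"ry":0.003,"rz":-0.004,"fingers":-1},{"x":56,"y":9,"z":125,"rx":0.002,"ry":0.003,"rz":-0.004,"fingers":-1},{"x":56,"y":9,"z":165,"rx":0.002,"ry":0.003,"rz":-0.004,"fingers":-1},{"x":56,"y":9,"z":195,"rx":0.002,"ry":0.003,"rz":-0.004,"fingers":-1},{"x":56,"y":9,"z":215,"rx":0.002,"ry":0.003,"rz":-0.004,"fingers":-1},{"x":56,"y":9,"z":227,"rx":0.002,"ry":0.003,"rz":-0.004,"fingers":-1},{"x":56,"y":9,"z":227,"rx":0.002,"ry":0.003,"rz":-0.004,"fingers":-1}]'
python3 -c "
from h import *
go(.470,-.081,.071,8.4)"
```

```text
clock: 2.6
position: [0.4643, -0.0735, 0.07]
ee_rot: [[-0.152, 0.988, -0.007], [0.988, 0.152, 0.004], [0.005, -0.006, -1.0]]
contact_force: [-0.3, 0.2, 0.3]
width: 0.0875
grasp_force: 0.0
mm [-8.3  4.5 -1.1] rv [-0.006 -0.005  0.006] f [-0.3  0.2  0.3] w 0.0875 t 2.6 p [ 0.4643 -0.0735  0.07  ] q6 -0.46
```

```bash

python3 -m crank '[{"x":0,"y":0,"z":0,"rx":0,"ry":0,"rz":0,"fingers":-1},{"x":0,"y":0,"z":0,"rx":0,"ry":0,"rz":0,"fingers":-1},{"x":0,"y":0,"z":0,"rx":0,"ry":0,"rz":0,"fingers":-1}]'
python3 -c "
from h import *
go(.470,-.081,.071,8.4);print(arm.get_state()['joint_velocities'])"
```

```text
clock: 2.9
position: [0.4673, -0.0756, 0.0725]
ee_rot: [[-0.151, 0.989, -0.001], [0.989, 0.151, 0.002], [0.002, -0.0, -1.0]]
contact_force: [-0.2, -1.1, -1.7]
width: 0.0878
grasp_force: 0.0
mm [-5.8  1.9  1.5] rv [-0.    -0.002  0.005] f [-0.2 -1.1 -1.7] w 0.0878 t 2.9 p [ 0.4673 -0.0756  0.0725] q6 -0.46
[-0.00357623  0.00218154 -0.00010617 -0.0018092  -0.0019553  -0.00061602]
```

```bash

python3 -m crank '[{"x":-5,"y":2,"z":1,"rx":0,"ry":0,"rz":0.005,"fingers":-1},{"x":-5,"y":2,"z":1,"rx":0,"ry":0,"rz":0.005,"fingers":-1},{"x":-5,"y":2,"z":1,"rx":0,"ry":0,"rz":0.005,"fingers":0.2},{"x":-5,"y":2,"z":1,"rx":0,"ry":0,"rz":0.005,"fingers":1},{"x":-5,"y":2,"z":1,"rx":0,"ry":0,"rz":0.005,"fingers":1},{"x":-5,"y":2,"z":1,"rx":0,"ry":0,"rz":0.005,"fingers":1},{"x":-5,"y":2,"z":1,"rx":0,"ry":0,"rz":0.005,"fingers":1},{"x":-5,"y":2,"z":1,"rx":0,"ry":0,"rz":0.005,"fingers":1}]' 25
python3 -c "
from h import *
go(.593,-.3185,.13,-5)"
```

```text
clock: 3.7
position: [0.4693, -0.0802, 0.0705]
ee_rot: [[-0.145, 0.989, -0.003], [0.989, 0.145, 0.003], [0.003, -0.002, -1.0]]
contact_force: [0.7, 0.3, -0.6]
width: 0.0528
grasp_force: 25.0
mm [-253.6   87.6  -60.4] rv [-0.003 -0.003  0.233] f [ 0.7  0.3 -0.6] w 0.0528 t 3.7 p [ 0.4693 -0.0802  0.0705] q6 -0.46
```

```bash

python3 -m crank '[{"x":0,"y":0,"z":-15,"rx":0,"ry":0,"rz":0,"fingers":1},{"x":0,"y":0,"z":-40,"rx":0,"ry":0,"rz":0,"fingers":1},{"x":-10,"y":4,"z":-65,"rx":0,"ry":0,"rz":0,"fingers":1},{"x":-40,"y":14,"z":-70,"rx":0,"ry":0,"rz":0,"fingers":1},{"x":-75,"y":26,"z":-70,"rx":0,"ry":0,"rz":0,"fingers":1},{"x":-110,"y":38,"z":-70,"rx":0,"ry":0,"rz":0,"fingers":1},{"x":-145,"y":50,"z":-70,"rx":0,"ry":0,"rz":0,"fingers":1},{"x":-180,"y":62,"z":-70,"rx":0,"ry":0,"rz":0,"fingers":1}]'
python3 -m crank '[{"x":-30,"y":10,"z":0,"rx":0,"ry":0,"rz":0,"fingers":1},{"x":-55,"y":19,"z":0,"rx":0,"ry":0,"rz":0,"fingers":1},{"x":-70,"y":24,"z":0,"rx":0,"ry":0,"rz":0,"fingers":1},{"x":-74,"y":26,"z":5,"rx":0,"ry":0,"rz":0,"fingers":1},{"x":-74,"y":26,"z":25,"rx":0,"ry":0,"rz":0,"fingers":1},{"x":-74,"y":26,"z":45,"rx":0,"ry":0,"rz":0,"fingers":1},{"x":-74,"y":26,"z":55,"rx":0,"ry":0,"rz":0,"fingers":1},{"x":-74,"y":26,"z":55,"rx":0,"ry":0,"rz":0,"fingers":1}]'
python3 -m crank '[{"x":0,"y":0,"z":0,"rx":0,"ry":0,"rz":0,"fingers":1},{"x":0,"y":0,"z":0,"rx":0,"ry":0,"rz":0,"fingers":1}]'
python3 -c "
from h import *
go(.593,-.3185,.0705,8.4)"
```

```text
clock: 4.5
position: [0.5571, -0.2505, 0.1394]
ee_rot: [[-0.145, 0.989, -0.004], [0.989, 0.145, 0.003], [0.004, -0.003, -1.0]]
contact_force: [-0.2, -0.1, -3.1]
width: 0.0528
grasp_force: 25.0
clock: 5.3
position: [0.5916, -0.317, 0.0824]
ee_rot: [[-0.146, 0.989, -0.007], [0.989, 0.146, 0.005], [0.006, -0.006, -1.0]]
contact_force: [-0.4, 0.7, -3.1]
width: 0.0526
grasp_force: 25.0
clock: 5.5
position: [0.5941, -0.319, 0.0857]
ee_rot: [[-0.146, 0.989, -0.001], [0.989, 0.146, 0.002], [0.002, -0.001, -1.0]]
contact_force: [0.0, 0.2, -3.0]
width: 0.0525
grasp_force: 25.0
mm [ 0.7 -1.  15.2] rv [-0.001 -0.002 -0.   ] f [ 0.   0.2 -3. ] w 0.0525 t 5.5 p [ 0.5941 -0.319   0.0857] q6 -0.74
```

```bash

python3 -m crank '[{"x":0,"y":0,"z":6,"rx":0,"ry":0,"rz":0,"fingers":1},{"x":0,"y":0,"z":11,"rx":0,"ry":0,"rz":0,"fingers":1},{"x":0,"y":0,"z":15,"rx":0,"ry":0,"rz":0,"fingers":1},{"x":0,"y":0,"z":16,"rx":0,"ry":0,"rz":0,"fingers":1},{"x":0,"y":0,"z":16,"rx":0,"ry":0,"rz":0,"fingers":1},{"x":0,"y":0,"z":16,"rx":0,"ry":0,"rz":0,"fingers":1}]'
```

```text
clock: 6.1
position: [0.5933, -0.3188, 0.0693]
ee_rot: [[-0.146, 0.989, -0.002], [0.989, 0.146, 0.002], [0.003, -0.002, -1.0]]
contact_force: [-1.8, 1.7, 5.8]
width: 0.0525
grasp_force: 25.0
```

```bash

python3 -m crank '[{"x":0,"y":0,"z":0,"rx":0,"ry":0,"rz":0,"fingers":-0.7},{"x":0,"y":0,"z":0,"rx":0,"ry":0,"rz":0,"fingers":-0.8},{"x":0,"y":0,"z":0,"rx":0,"ry":0,"rz":0,"fingers":-0.8},{"x":0,"y":0,"z":-20,"rx":0,"ry":0,"rz":0,"fingers":-0.8},{"x":0,"y":0,"z":-60,"rx":0,"ry":0,"rz":0,"fingers":-0.8},{"x":0,"y":0,"z":-100,"rx":0,"ry":0,"rz":0,"fingers":-0.8},{"x":20,"y":-5,"z":-125,"rx":0,"ry":0,"rz":0,"fingers":-1},{"x":60,"y":-16,"z":-125,"rx":0,"ry":0,"rz":0,"fingers":-1}]'
python3 -m crank '[{"x":45,"y":-12,"z":0,"rx":0,"ry":0,"rz":0,"fingers":-1},{"x":90,"y":-24,"z":0,"rx":0,"ry":0,"rz":0,"fingers":-1},{"x":135,"y":-36,"z":0,"rx":0,"ry":0,"rz":0,"fingers":-1},{"x":180,"y":-48,"z":0,"rx":0,"ry":0,"rz":0,"fingers":-1},{"x":220,"y":-59,"z":0,"rx":0,"ry":0,"rz":0,"fingers":-1},{"x":250,"y":-67,"z":0,"rx":0,"ry":0,"rz":0,"fingers":-1},{"x":261,"y":-70,"z":0,"rx":0,"ry":0,"rz":0,"fingers":-1},{"x":261,"y":-70,"z":0,"rx":0,"ry":0,"rz":0,"fingers":-1}]'
python3 -m crank '[{"x":0,"y":0,"z":0,"rx":0,"ry":0,"rz":0,"fingers":-1},{"x":0,"y":0,"z":0,"rx":0,"ry":0,"rz":0,"fingers":-1}]'
python3 -c "
from h import *
go(.461,-.0135,.081,9)"
```

```text
clock: 6.9
position: [0.573, -0.2656, 0.1984]
ee_rot: [[-0.143, 0.99, 0.007], [0.99, 0.143, -0.003], [-0.004, 0.006, -1.0]]
contact_force: [0.6, -0.3, 0.9]
width: 0.0875
grasp_force: 0.0
clock: 7.7
position: [0.4616, -0.0131, 0.1949]
ee_rot: [[-0.148, 0.989, -0.002], [0.989, 0.148, 0.002], [0.003, -0.002, -1.0]]
contact_force: [0.0, 0.7, 0.4]
width: 0.0879
grasp_force: 0.0
clock: 7.9
position: [0.4631, -0.0152, 0.1949]
ee_rot: [[-0.144, 0.99, -0.002], [0.99, 0.144, 0.002], [0.002, -0.001, -1.0]]
contact_force: [-0.8, 0.4, -0.6]
width: 0.0879
grasp_force: 0.0
mm [  1.8  -1.7 113.9] rv [-0.001 -0.002 -0.012] f [-0.8  0.4 -0.6] w 0.0879 t 7.9 p [ 0.4631 -0.0152  0.1949] q6 -0.33
```

```bash

python3 -m crank '[{"x":2,"y":-2,"z":40,"rx":0,"ry":0,"rz":-0.012,"fingers":-1},{"x":2,"y":-2,"z":75,"rx":0,"ry":0,"rz":-0.012,"fingers":-1},{"x":2,"y":-2,"z":100,"rx":0,"ry":0,"rz":-0.012,"fingers":-1},{"x":2,"y":-2,"z":114,"rx":0,"ry":0,"rz":-0.012,"fingers":-1},{"x":2,"y":-2,"z":114,"rx":0,"ry":0,"rz":-0.012,"fingers":-1},{"x":2,"y":-2,"z":114,"rx":0,"ry":0,"rz":-0.012,"fingers":-1},{"x":2,"y":-2,"z":114,"rx":0,"ry":0,"rz":-0.012,"fingers":0},{"x":2,"y":-2,"z":114,"rx":0,"ry":0,"rz":-0.012,"fingers":1}]'
python3 -m crank '[{"x":0,"y":0,"z":0,"rx":0,"ry":0,"rz":0,"fingers":1},{"x":0,"y":0,"z":0,"rx":0,"ry":0,"rz":0,"fingers":1},{"x":0,"y":0,"z":0,"rx":0,"ry":0,"rz":0,"fingers":1},{"x":0,"y":0,"z":0,"rx":0,"ry":0,"rz":0,"fingers":1}]'
python3 -c "
from h import *
go(.4985,-.3104,.081,9)"
```

```text
clock: 8.7
position: [0.4604, -0.0124, 0.0817]
ee_rot: [[-0.157, 0.988, -0.0], [0.988, 0.157, 0.002], [0.002, 0.0, -1.0]]
contact_force: [0.2, -0.3, 0.9]
width: 0.0752
grasp_force: 0.0
clock: 9.1
position: [0.4599, -0.012, 0.0811]
ee_rot: [[-0.157, 0.988, -0.001], [0.988, 0.157, 0.002], [0.003, -0.001, -1.0]]
contact_force: [1.2, -0.6, 0.8]
width: 0.0433
grasp_force: 0.7
mm [-300.7   -8.8   -0.7] rv [-0.001 -0.003  0.001] f [ 1.2 -0.6  0.8] w 0.0433 t 9.1 p [ 0.4599 -0.012   0.0811] q6 -0.34
```

```bash

python3 -m crank '[{"x":0,"y":0,"z":0,"rx":0,"ry":0,"rz":0,"fingers":1},{"x":0,"y":0,"z":0,"rx":0,"ry":0,"rz":0,"fingers":1},{"x":0,"y":0,"z":-15,"rx":0,"ry":0,"rz":0,"fingers":1},{"x":0,"y":0,"z":-40,"rx":0,"ry":0,"rz":0,"fingers":1},{"x":-10,"y":0,"z":-65,"rx":0,"ry":0,"rz":0,"fingers":1},{"x":-45,"y":-1,"z":-70,"rx":0,"ry":0,"rz":0,"fingers":1},{"x":-85,"y":-2,"z":-70,"rx":0,"ry":0,"rz":0,"fingers":1},{"x":-125,"y":-4,"z":-70,"rx":0,"ry":0,"rz":0,"fingers":1}]'
python3 -m crank '[{"x":-40,"y":-1,"z":0,"rx":0,"ry":0,"rz":0,"fingers":1},{"x":-80,"y":-2,"z":0,"rx":0,"ry":0,"rz":0,"fingers":1},{"x":-120,"y":-3,"z":0,"rx":0,"ry":0,"rz":0,"fingers":1},{"x":-155,"y":-4,"z":0,"rx":0,"ry":0,"rz":0,"fingers":1},{"x":-172,"y":-5,"z":0,"rx":0,"ry":0,"rz":0,"fingers":1},{"x":-176,"y":-5,"z":15,"rx":0,"ry":0,"rz":0,"fingers":1},{"x":-176,"y":-5,"z":35,"rx":0,"ry":0,"rz":0,"fingers":1},{"x":-176,"y":-5,"z":50,"rx":0,"ry":0,"rz":0,"fingers":1}]'
python3 -m crank '[{"x":0,"y":0,"z":5,"rx":0,"ry":0,"rz":0,"fingers":1},{"x":0,"y":0,"z":5,"rx":0,"ry":0,"rz":0,"fingers":1},{"x":0,"y":0,"z":5,"rx":0,"ry":0,"rz":0,"fingers":1}]'
python3 -c "
from h import *
go(.4985,-.3104,.080,9)"
```

```text
clock: 9.9
position: [0.4747, -0.1371, 0.1503]
ee_rot: [[-0.159, 0.987, -0.003], [0.987, 0.159, 0.003], [0.003, -0.003, -1.0]]
contact_force: [0.2, 1.5, -3.3]
width: 0.0417
grasp_force: 25.0
clock: 10.7
position: [0.4962, -0.3081, 0.0974]
ee_rot: [[-0.158, 0.988, -0.006], [0.987, 0.158, 0.006], [0.007, -0.005, -1.0]]
contact_force: [-0.6, 0.8, -2.9]
width: 0.0418
grasp_force: 25.0
clock: 11.0
position: [0.498, -0.3099, 0.095]
ee_rot: [[-0.158, 0.987, -0.003], [0.987, 0.158, 0.003], [0.003, -0.002, -1.0]]
contact_force: [-0.4, -0.4, -2.8]
width: 0.0421
grasp_force: 25.0
mm [-0.6  0.5 15. ] rv [-0.002 -0.003  0.002] f [-0.4 -0.4 -2.8] w 0.0421 t 11.0 p [ 0.498  -0.3099  0.095 ] q6 -0.83
```

```bash

python3 -m crank '[{"x":0,"y":0,"z":6,"rx":0,"ry":0,"rz":0,"fingers":1},{"x":0,"y":0,"z":11,"rx":0,"ry":0,"rz":0,"fingers":1},{"x":0,"y":0,"z":15,"rx":0,"ry":0,"rz":0,"fingers":1},{"x":0,"y":0,"z":16,"rx":0,"ry":0,"rz":0,"fingers":1},{"x":0,"y":0,"z":16,"rx":0,"ry":0,"rz":0,"fingers":1},{"x":0,"y":0,"z":16,"rx":0,"ry":0,"rz":0,"fingers":1}]'
python3 -m crank '[{"x":0,"y":0,"z":0,"rx":0,"ry":0,"rz":0,"fingers":-0.6},{"x":0,"y":0,"z":0,"rx":0,"ry":0,"rz":0,"fingers":-0.6},{"x":0,"y":0,"z":0,"rx":0,"ry":0,"rz":0,"fingers":-0.6},{"x":0,"y":0,"z":-20,"rx":0,"ry":0,"rz":0,"fingers":-0.6},{"x":0,"y":0,"z":-60,"rx":0,"ry":0,"rz":0,"fingers":-0.6},{"x":0,"y":0,"z":-105,"rx":0,"ry":0,"rz":0,"fingers":-0.6},{"x":25,"y":0,"z":-140,"rx":0,"ry":0,"rz":0,"fingers":-1},{"x":70,"y":0,"z":-140,"rx":0,"ry":0,"rz":0,"fingers":-1}]'
python3 -m crank '[{"x":45,"y":0,"z":0,"rx":0,"ry":0,"rz":0,"fingers":-1},{"x":90,"y":0,"z":0,"rx":0,"ry":0,"rz":0,"fingers":-1},{"x":135,"y":0,"z":0,"rx":0,"ry":0,"rz":0,"fingers":-1},{"x":170,"y":0,"z":0,"rx":0,"ry":0,"rz":0,"fingers":-1},{"x":185,"y":0,"z":0,"rx":0,"ry":0,"rz":0,"fingers":-1},{"x":190,"y":0,"z":0,"rx":0,"ry":0,"rz":0,"fingers":-1},{"x":190,"y":0,"z":0,"rx":0,"ry":0,"rz":0,"fingers":-1}]'
python3 -c "
from h import *
go(.4490,.0537,.086,8.4)
c=arm.calibration('wrist');im=arm.capture('wrist');cv2.imwrite('pics/w3.png',im)
import json
json.dump({k:np.array(v).tolist() for k,v in c.items()},open('w3.json','w'))
for X in([.4490,.0537,.118],[.4490,.0537,.150],[.5248,-.004,.05]):print(proj(c,X).round())"
```

```text
clock: 11.6
position: [0.4981, -0.3106, 0.0798]
ee_rot: [[-0.157, 0.988, -0.002], [0.988, 0.157, 0.003], [0.003, -0.001, -1.0]]
contact_force: [-1.9, 1.8, 6.0]
width: 0.0421
grasp_force: 25.0
clock: 12.4
position: [0.4912, -0.2458, 0.2245]
ee_rot: [[-0.155, 0.988, 0.007], [0.988, 0.155, -0.005], [-0.006, 0.007, -1.0]]
contact_force: [0.6, 0.3, 0.9]
width: 0.0828
grasp_force: 0.0
clock: 13.1
position: [0.4578, -0.0546, 0.2198]
ee_rot: [[-0.158, 0.987, -0.002], [0.987, 0.158, 0.002], [0.002, -0.002, -1.0]]
contact_force: [0.8, 0.4, 0.2]
width: 0.0877
grasp_force: 0.0
mm [108.1   8.7 134. ] rv [-0.002 -0.002  0.012] f [0.8 0.4 0.2] w 0.0877 t 13.1 p [ 0.4578 -0.0546  0.2198] q6 -0.43
[266.  53.]
[267.  46.]
[327. 135.]
```

View pics/w3.png

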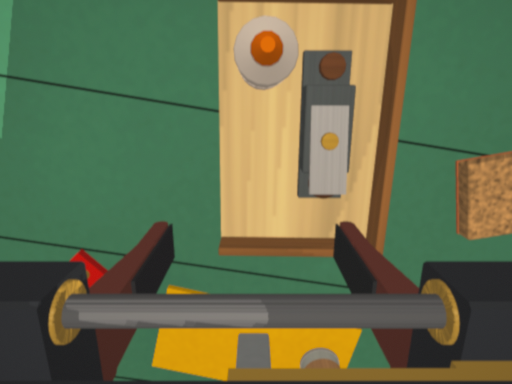

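The bottle nozzle is at (267,46), exactly as predicted, and the can and tin stand on the board at (255,350) and (320,360). I'll grasp the bottle and also measure the plane from this picture.

```bash

python3 -m crank '[{"x":40,"y":3,"z":0,"rx":0,"ry":0,"rz":0.01,"fingers":-1},{"x":80,"y":6,"z":0,"rx":0,"ry":0,"rz":0.01,"fingers":-1},{"x":102,"y":8,"z":0,"rx":0,"ry":0,"rz":0.01,"fingers":-1},{"x":107,"y":9,"z":20,"rx":0,"ry":0,"rz":0.01,"fingers":-1},{"x":107,"y":9,"z":60,"rx":0,"ry":0,"rz":0.01,"fingers":-1},{"x":107,"y":9,"z":100,"rx":0,"ry":0,"rz":0.01,"fingers":-1},{"x":107,"y":9,"z":120,"rx":0,"ry":0,"rz":0.01,"fingers":-1},{"x":107,"y":9,"z":120,"rx":0,"ry":0,"rz":0.01,"fingers":-1}]'
python3 -m crank '[{"x":0,"y":0,"z":7,"rx":0,"ry":0,"rz":0,"fingers":-1},{"x":0,"y":0,"z":14,"rx":0,"ry":0,"rz":0,"fingers":-1},{"x":0,"y":0,"z":14,"rx":0,"ry":0,"rz":0,"fingers":-1}]'
python3 -c "
from h import *
go(.4490,.0537,.086,8.4)
import json
im=cv2.imread('pics/w3.png');c=json.load(open('w3.json'));H,S,V=cv2.split(cv2.cvtColor(im,cv2.COLOR_BGR2HSV))
m=((V<100)&(S<90)).astype(np.uint8);m[:, :295]=0;m[:,360:]=0;m[:45]=0;m[205:]=0
k=max(cv2.findContours(m,0,2)[0],key=cv2.contourArea);b=cv2.boxPoints(cv2.minAreaRect(k));P=np.array([cast(c,*p,.035) for p in b])
print(b.round(),P.mean(0),np.linalg.norm(P[1]-P[0]),np.linalg.norm(P[2]-P[1]),np.degrees(np.arctan2(*(P[2]-P[1])[[1,0]])))
for x in(-.08,.08):
  print([proj(c,[.5248-.146*x,-.004+.989*x,z]).round() for z in(.01,.03)])
"
```

```text
clock: 13.95
position: [0.4475, 0.0519, 0.0974]
ee_rot: [[-0.146, 0.989, -0.008], [0.989, 0.146, 0.002], [0.004, -0.008, -1.0]]
contact_force: [-1.1, -0.6, -0.3]
width: 0.0876
grasp_force: 0.0
clock: 14.25
position: [0.4495, 0.0528, 0.0861]
ee_rot: [[-0.147, 0.989, -0.002], [0.989, 0.147, 0.003], [0.003, -0.001, -1.0]]
contact_force: [-0.2, -0.8, 0.4]
width: 0.0877
grasp_force: 0.0
mm [ 1.  -0.4  0.1] rv [-0.001 -0.003  0.001] f [-0.2 -0.8  0.4] w 0.0877 t 14.25 p [0.4495 0.0528 0.0861] q6 -0.19
[[297. 196.]
 [303.  50.]
 [356.  52.]
 [350. 198.]] [0.52598889 0.00193879 0.035     ] 0.15210657056917204 0.05233381989239882 6.978507546147179
[array([315., 199.]), array([318., 204.])]
[array([324.,  56.]), array([329.,  53.])]
```

```bash

python3 -m crank '[{"x":0,"y":0,"z":0,"rx":0,"ry":0,"rz":0,"fingers":0},{"x":0,"y":0,"z":0,"rx":0,"ry":0,"rz":0,"fingers":1},{"x":0,"y":0,"z":0,"rx":0,"ry":0,"rz":0,"fingers":1},{"x":0,"y":0,"z":0,"rx":0,"ry":0,"rz":0,"fingers":1},{"x":0,"y":0,"z":0,"rx":0,"ry":0,"rz":0,"fingers":1},{"x":0,"y":0,"z":0,"rx":0,"ry":0,"rz":0,"fingers":1},{"x":0,"y":0,"z":0,"rx":0,"ry":0,"rz":0,"fingers":1}]'
python3 -m crank '[{"x":0,"y":0,"z":-15,"rx":0,"ry":0,"rz":0,"fingers":1},{"x":0,"y":0,"z":-40,"rx":0,"ry":0,"rz":0,"fingers":1},{"x":-10,"y":-3,"z":-65,"rx":0,"ry":0,"rz":0,"fingers":1},{"x":-45,"y":-13,"z":-70,"rx":0,"ry":0,"rz":0,"fingers":1},{"x":-85,"y":-24,"z":-70,"rx":0,"ry":0,"rz":0,"fingers":1},{"x":-125,"y":-35,"z":-70,"rx":0,"ry":0,"rz":0,"fingers":1},{"x":-165,"y":-46,"z":-70,"rx":0,"ry":0,"rz":0,"fingers":1},{"x":-205,"y":-58,"z":-70,"rx":0,"ry":0,"rz":0,"fingers":1}]'
python3 -m crank '[{"x":-40,"y":-11,"z":0,"rx":0,"ry":0,"rz":0,"fingers":1},{"x":-80,"y":-22,"z":0,"rx":0,"ry":0,"rz":0,"fingers":1},{"x":-115,"y":-33,"z":0,"rx":0,"ry":0,"rz":0,"fingers":1},{"x":-134,"y":-38,"z":0,"rx":0,"ry":0,"rz":0,"fingers":1},{"x":-139,"y":-39,"z":10,"rx":0,"ry":0,"rz":0,"fingers":1},{"x":-139,"y":-39,"z":35,"rx":0,"ry":0,"rz":0,"fingers":1},{"x":-139,"y":-39,"z":55,"rx":0,"ry":0,"rz":0,"fingers":1},{"x":-139,"y":-39,"z":55,"rx":0,"ry":0,"rz":0,"fingers":1}]'
python3 -m crank '[{"x":0,"y":0,"z":0,"rx":0,"ry":0,"rz":0,"fingers":1},{"x":0,"y":0,"z":0,"rx":0,"ry":0,"rz":0,"fingers":1}]'
python3 -c "
from h import *
go(.404,-.302,.085,8.4)"
```

```text
clock: 14.95
position: [0.4492, 0.0532, 0.0861]
ee_rot: [[-0.148, 0.989, -0.002], [0.989, 0.148, 0.003], [0.003, -0.002, -1.0]]
contact_force: [0.5, 0.4, 1.6]
width: 0.0496
grasp_force: 25.0
clock: 15.75
position: [0.4212, -0.1596, 0.1552]
ee_rot: [[-0.148, 0.989, -0.003], [0.989, 0.148, 0.003], [0.003, -0.003, -1.0]]
contact_force: [0.5, 0.1, -2.9]
width: 0.0499
grasp_force: 25.0
clock: 16.55
position: [0.4015, -0.2981, 0.097]
ee_rot: [[-0.148, 0.989, -0.008], [0.989, 0.148, 0.008], [0.009, -0.006, -1.0]]
contact_force: [0.3, 1.2, -2.2]
width: 0.0501
grasp_force: 25.0
clock: 16.75
position: [0.4044, -0.3012, 0.1008]
ee_rot: [[-0.148, 0.989, -0.002], [0.989, 0.148, 0.002], [0.002, -0.002, -1.0]]
contact_force: [0.4, 0.2, -2.6]
width: 0.0501
grasp_force: 25.0
mm [-0.8 -0.5 15.8] rv [-0.002 -0.002  0.002] f [ 0.4  0.2 -2.6] w 0.0501 t 16.75 p [ 0.4044 -0.3012  0.1008] q6 -0.93
```

```bash

python3 -m crank '[{"x":0,"y":0,"z":6,"rx":0,"ry":0,"rz":0,"fingers":1},{"x":0,"y":0,"z":11,"rx":0,"ry":0,"rz":0,"fingers":1},{"x":0,"y":0,"z":15,"rx":0,"ry":0,"rz":0,"fingers":1},{"x":0,"y":0,"z":16,"rx":0,"ry":0,"rz":0,"fingers":1},{"x":0,"y":0,"z":16,"rx":0,"ry":0,"rz":0,"fingers":1},{"x":0,"y":0,"z":16,"rx":0,"ry":0,"rz":0,"fingers":1}]'
python3 -m crank '[{"x":0,"y":0,"z":0,"rx":0,"ry":0,"rz":0,"fingers":-0.6},{"x":0,"y":0,"z":0,"rx":0,"ry":0,"rz":0,"fingers":-0.6},{"x":0,"y":0,"z":0,"rx":0,"ry":0,"rz":0,"fingers":-0.6},{"x":0,"y":0,"z":-20,"rx":0,"ry":0,"rz":0,"fingers":-0.6},{"x":0,"y":0,"z":-60,"rx":0,"ry":0,"rz":0,"fingers":-0.6},{"x":0,"y":0,"z":-105,"rx":0,"ry":0,"rz":0,"fingers":-0.6},{"x":25,"y":15,"z":-140,"rx":0,"ry":0,"rz":0,"fingers":-1},{"x":65,"y":38,"z":-140,"rx":0,"ry":0,"rz":0,"fingers":-1}]'
python3 -m crank '[{"x":40,"y":24,"z":0,"rx":0,"ry":0,"rz":0,"fingers":-1},{"x":80,"y":48,"z":0,"rx":0,"ry":0,"rz":0,"fingers":-1},{"x":120,"y":71,"z":0,"rx":0,"ry":0,"rz":0,"fingers":-1},{"x":160,"y":94,"z":0,"rx":0,"ry":0,"rz":0,"fingers":-1},{"x":195,"y":115,"z":0,"rx":0,"ry":0,"rz":0,"fingers":-1},{"x":212,"y":126,"z":0,"rx":0,"ry":0,"rz":0,"fingers":-1},{"x":212,"y":126,"z":0,"rx":0,"ry":0,"rz":0,"fingers":-1},{"x":212,"y":126,"z":0,"rx":0,"ry":0,"rz":0,"fingers":-1}]'
python3 -c "
from h import *
go(.5255,0,.017,8.4)
a=arm.capture('scene')[100:300,90:350];cv2.imwrite('pics/s1.png',cv2.resize(a,None,fx=2.5,fy=2.5))"
```

```text
clock: 17.35
position: [0.4042, -0.3015, 0.085]
ee_rot: [[-0.147, 0.989, -0.002], [0.989, 0.147, 0.002], [0.002, -0.001, -1.0]]
contact_force: [-0.8, 1.4, 7.5]
width: 0.0495
grasp_force: 25.0
clock: 18.15
position: [0.4354, -0.2352, 0.2294]
ee_rot: [[-0.144, 0.99, 0.006], [0.99, 0.144, -0.004], [-0.005, 0.005, -1.0]]
contact_force: [0.8, 0.1, -0.0]
width: 0.0828
grasp_force: 0.0
clock: 18.95
position: [0.5252, -0.0037, 0.2244]
ee_rot: [[-0.149, 0.989, -0.003], [0.989, 0.149, 0.002], [0.002, -0.003, -1.0]]
contact_force: [-0.5, -1.2, 0.1]
width: 0.088
grasp_force: 0.0
mm [  3.1   1.4 207.4] rv [-0.003 -0.002  0.003] f [-0.5 -1.2  0.1] w 0.088 t 18.95 p [ 0.5252 -0.0037  0.2244] q6 -0.29
```

View pics/s1.png

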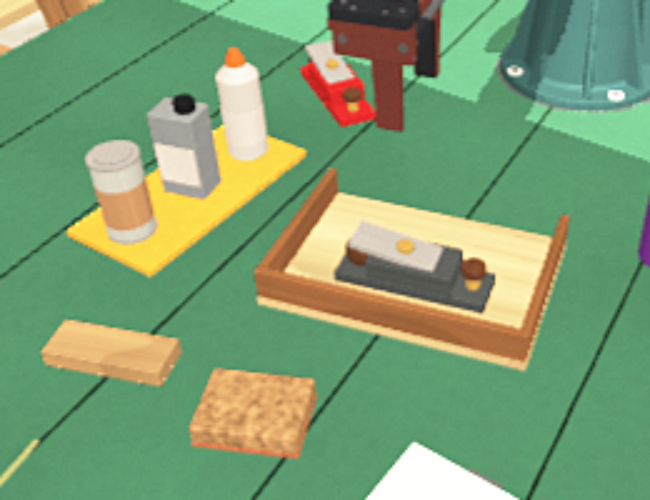

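All three stand upright on the board (crop 120,190; 185,145; 240,105) and the plane is alone in the tray. Next I'll grip the plane.

```bash

python3 -m crank '[{"x":3,"y":1,"z":45,"rx":0,"ry":0,"rz":0,"fingers":-1},{"x":3,"y":1,"z":90,"rx":0,"ry":0,"rz":0,"fingers":-1},{"x":3,"y":1,"z":130,"rx":0,"ry":0,"rz":0,"fingers":-1},{"x":3,"y":1,"z":160,"rx":0,"ry":0,"rz":0,"fingers":-1},{"x":3,"y":1,"z":180,"rx":0,"ry":0,"rz":0,"fingers":-1},{"x":3,"y":1,"z":192,"rx":0,"ry":0,"rz":0,"fingers":-1},{"x":3,"y":1,"z":192,"rx":0,"ry":0,"rz":0,"fingers":-1},{"x":3,"y":1,"z":192,"rx":0,"ry":0,"rz":0,"fingers":-1}]'
python3 -c "
from h import *
go(.5255,0,.018,8.4)"
```

```text
clock: 19.8
position: [0.526, -0.0007, 0.0333]
ee_rot: [[-0.147, 0.989, -0.002], [0.989, 0.147, 0.002], [0.003, -0.001, -1.0]]
contact_force: [-0.5, -0.1, 0.3]
width: 0.0878
grasp_force: 0.0
mm [ 0.8 -0.4 15.3] rv [-0.001 -0.003  0.   ] f [-0.5 -0.1  0.3] w 0.0878 t 19.8 p [ 0.526  -0.0007  0.0333] q6 -0.28
```

```bash

python3 -m crank '[{"x":0,"y":0,"z":8,"rx":0,"ry":0,"rz":0,"fingers":-1},{"x":0,"y":0,"z":15,"rx":0,"ry":0,"rz":0,"fingers":-1},{"x":0,"y":0,"z":15,"rx":0,"ry":0,"rz":0,"fingers":-0.2},{"x":0,"y":0,"z":15,"rx":0,"ry":0,"rz":0,"fingers":1},{"x":0,"y":0,"z":15,"rx":0,"ry":0,"rz":0,"fingers":1},{"x":0,"y":0,"z":15,"rx":0,"ry":0,"rz":0,"fingers":1},{"x":0,"y":0,"z":15,"rx":0,"ry":0,"rz":0,"fingers":1},{"x":0,"y":0,"z":15,"rx":0,"ry":0,"rz":0,"fingers":1}]' 40
python3 - <<'E'
from h import *
import json
im=cv2.imread('pics/w1.png');c=json.load(open('w1.json'));H,S,V=cv2.split(cv2.cvtColor(im,cv2.COLOR_BGR2HSV))
m=(~((H>55)&(H<100)&(S>60))).astype(np.uint8);m[:20]=0;m[135:]=0;m[:,:290]=0
k=max(cv2.findContours(m,0,2)[0],key=cv2.contourArea);b=cv2.boxPoints(cv2.minAreaRect(k))
P=np.array([cast(c,*p,.016) for p in b]);print(b.round(),P.round(3),P.mean(0))
go(.513,.3244,.12,97.5); go(.513,.3244,.12,-82.5)
E
```

```text
clock: 20.6
position: [0.5259, 0.0, 0.0178]
ee_rot: [[-0.147, 0.989, -0.002], [0.989, 0.147, 0.003], [0.003, -0.001, -1.0]]
contact_force: [1.3, -0.0, 0.5]
width: 0.0496
grasp_force: 40.0
[[299. 125.]
 [300.  26.]
 [506.  29.]
 [505. 128.]] [[0.407 0.25  0.016]
 [0.388 0.359 0.016]
 [0.622 0.39  0.016]
 [0.659 0.283 0.016]] [0.51897733 0.32021773 0.016     ]
mm [ 323.    34.9 -101.3] rv [ 1.000e-03 -3.000e-03 -1.554e+00] f [ 1.3 -0.   0.5] w 0.0496 t 20.6 p [0.5259 0.     0.0178] q6 -0.28
mm [ 323.    34.9 -101.3] rv [-3.000e-03 -1.000e-03  1.588e+00] f [ 1.3 -0.   0.5] w 0.0496 t 20.6 p [0.5259 0.     0.0178] q6 -0.28
```

```bash

python3 -m crank '[{"x":0,"y":0,"z":-15,"rx":0,"ry":0,"rz":0,"fingers":1},{"x":0,"y":0,"z":-50,"rx":0,"ry":0,"rz":0,"fingers":1},{"x":0,"y":0,"z":-90,"rx":0,"ry":0,"rz":0,"fingers":1},{"x":25,"y":2,"z":-125,"rx":0,"ry":0,"rz":0,"fingers":1},{"x":60,"y":5,"z":-155,"rx":0,"ry":0,"rz":0,"fingers":1},{"x":95,"y":8,"z":-180,"rx":0,"ry":0,"rz":0,"fingers":1},{"x":130,"y":11,"z":-200,"rx":0,"ry":0,"rz":0,"fingers":1},{"x":155,"y":13,"z":-210,"rx":0,"ry":0,"rz":0,"fingers":1}]'
python3 -m crank '[{"x":15,"y":2,"z":0,"rx":0,"ry":0,"rz":0,"fingers":1},{"x":20,"y":2,"z":0,"rx":0,"ry":0,"rz":0,"fingers":1},{"x":20,"y":2,"z":0,"rx":0,"ry":0,"rz":0,"fingers":1},{"x":20,"y":2,"z":0,"rx":0,"ry":0,"rz":0,"fingers":1}]'
python3 -c "
from h import *
import json
go(.514,.323,.12,97.5)
c=arm.calibration('wrist');im=arm.capture('wrist');cv2.imwrite('pics/w4.png',im)
json.dump({k:np.array(v).tolist() for k,v in c.items()},open('w4.json','w'))"
```

```text
clock: 21.4
position: [0.5156, 0.1568, 0.2293]
ee_rot: [[-0.148, 0.989, -0.002], [0.989, 0.148, 0.003], [0.004, -0.001, -1.0]]
contact_force: [0.8, -0.5, -5.5]
width: 0.0496
grasp_force: 40.0
clock: 21.8
position: [0.5143, 0.1736, 0.2268]
ee_rot: [[-0.147, 0.989, -0.005], [0.989, 0.147, 0.001], [0.002, -0.005, -1.0]]
contact_force: [0.5, -0.2, -5.8]
width: 0.0496
grasp_force: 40.0
mm [147.7  22.1 107. ] rv [-0.002 -0.005 -1.554] f [ 0.5 -0.2 -5.8] w 0.0496 t 21.8 p [0.5143 0.1736 0.2268] q6 0.05
```

View pics/w4.png

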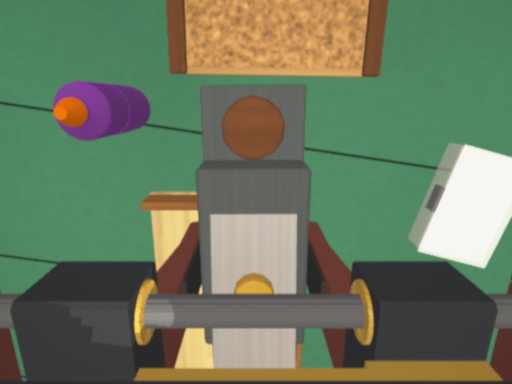

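```bash
python3 - <<'E'
from h import *
import json
c=json.load(open('w4.json'))
im=cv2.imread('pics/w4.png');H,S,V=cv2.split(cv2.cvtColor(im,cv2.COLOR_BGR2HSV))
for r in (20,40,60):
    row=((V[r]>140)&(S[r]>60)).astype(int);x=np.where(row)[0];x=x[(x>160)&(x<400)];print(r,x.min(),x.max())
for a,b,r in((186,368,40),):
    A=cast(c,a,r,.016);B=cast(c,b,r,.016);print(A,B,(A+B)/2,np.linalg.norm(A-B),np.degrees(np.arctan2(*(B-A)[[1,0]])))
for u,v in((170,72),(379,76)): print(cast(c,u,v,.016))
# top camera: cork region between cleats
im=cv2.imread('pics/top0.png');c=arm.calibration('top');H,S,V=cv2.split(cv2.cvtColor(im,cv2.COLOR_BGR2HSV))
m=((~((H>55)&(H<100)&(S>60)))&(V>125)).astype(np.uint8);m[:,:100]=0;m[:,160:]=0;m[:130]=0;m[235:]=0
m=cv2.morphologyEx(m,cv2.MORPH_CLOSE,np.ones((5,5)))
k=max(cv2.findContours(m,0,2)[0],key=cv2.contourArea);b=cv2.boxPoints(cv2.minAreaRect(k))
P=np.array([cast(c,*p,.012) for p in b]);print(b.round(),P.mean(0),np.linalg.norm(P[1]-P[0]),np.linalg.norm(P[2]-P[1]))
E
```

```text
20 185 366
40 186 364
60 187 362
[0.42184445 0.29643693 0.016     ] [0.6129851  0.32479571 0.016     ] [0.51741477 0.31061632 0.016     ] 0.1932329360712689 8.439185309880344
[0.4075099  0.26189401 0.016     ]
[0.63356059 0.29138161 0.016     ]
[[108. 147.]
 [147. 143.]
 [154. 219.]
 [115. 223.]] [0.51399282 0.32456411 0.012     ] 0.10003001403006365 0.19316168508407197
```

```bash

python3 -m crank '[{"x":20,"y":3,"z":0,"rx":0,"ry":0,"rz":-0.08,"fingers":1},{"x":45,"y":7,"z":0,"rx":0,"ry":0,"rz":-0.2,"fingers":1},{"x":70,"y":10,"z":0,"rx":0,"ry":0,"rz":-0.34,"fingers":1},{"x":95,"y":14,"z":0,"rx":0,"ry":0,"rz":-0.48,"fingers":1},{"x":120,"y":18,"z":0,"rx":0,"ry":0,"rz":-0.62,"fingers":1},{"x":140,"y":22,"z":0,"rx":0,"ry":0,"rz":-0.76,"fingers":1},{"x":150,"y":24,"z":0,"rx":0,"ry":0,"rz":-0.9,"fingers":1},{"x":150,"y":24,"z":0,"rx":0,"ry":0,"rz":-1.04,"fingers":1}]'
python3 -m crank '[{"x":0,"y":0,"z":0,"rx":0,"ry":0,"rz":-0.14,"fingers":1},{"x":0,"y":0,"z":0,"rx":0,"ry":0,"rz":-0.28,"fingers":1},{"x":0,"y":0,"z":0,"rx":0,"ry":0,"rz":-0.41,"fingers":1},{"x":0,"y":0,"z":0,"rx":0,"ry":0,"rz":-0.5,"fingers":1},{"x":0,"y":0,"z":0,"rx":0,"ry":0,"rz":-0.514,"fingers":1},{"x":0,"y":0,"z":0,"rx":0,"ry":0,"rz":-0.514,"fingers":1},{"x":0,"y":0,"z":0,"rx":0,"ry":0,"rz":-0.514,"fingers":1}]'
python3 -c "
from h import *
go(.5155,.3255,.0205,97.6)"
```

```text
clock: 22.65
position: [0.5171, 0.3271, 0.2277]
ee_rot: [[-0.93, 0.368, -0.003], [0.368, 0.93, 0.003], [0.004, 0.001, -1.0]]
contact_force: [-0.8, -1.0, -5.3]
width: 0.0494
grasp_force: 40.0
clock: 23.35
position: [0.5169, 0.3261, 0.2283]
ee_rot: [[-0.992, -0.128, -0.003], [-0.128, 0.992, 0.002], [0.003, 0.003, -1.0]]
contact_force: [-0.5, -0.3, -4.4]
width: 0.0498
grasp_force: 40.0
mm [  0.9  -1.  207.8] rv [ 0.003 -0.003 -0.004] f [-0.5 -0.3 -4.4] w 0.0498 t 23.35 p [0.5169 0.3261 0.2283] q6 -1.25
```

```bash

python3 -m crank '[{"x":1,"y":-1,"z":40,"rx":0.003,"ry":-0.003,"rz":-0.004,"fingers":1},{"x":1,"y":-1,"z":85,"rx":0.003,"ry":-0.003,"rz":-0.004,"fingers":1},{"x":1,"y":-1,"z":125,"rx":0.003,"ry":-0.003,"rz":-0.004,"fingers":1},{"x":1,"y":-1,"z":160,"rx":0.003,"ry":-0.003,"rz":-0.004,"fingers":1},{"x":1,"y":-1,"z":182,"rx":0.003,"ry":-0.003,"rz":-0.004,"fingers":1},{"x":1,"y":-1,"z":190,"rx":0.003,"ry":-0.003,"rz":-0.004,"fingers":1},{"x":1,"y":-1,"z":190,"rx":0.003,"ry":-0.003,"rz":-0.004,"fingers":1},{"x":1,"y":-1,"z":190,"rx":0.003,"ry":-0.003,"rz":-0.004,"fingers":1}]'
python3 -c "
from h import *
go(.5155,.3255,.0195,97.6)"
```

```text
clock: 24.15
position: [0.5165, 0.3266, 0.0397]
ee_rot: [[-0.991, -0.134, 0.003], [-0.134, 0.991, 0.001], [-0.003, 0.001, -1.0]]
contact_force: [-0.3, -0.4, -5.4]
width: 0.0499
grasp_force: 40.0
mm [ 1.2 -0.9 20.2] rv [0.001 0.003 0.002] f [-0.3 -0.4 -5.4] w 0.0499 t 24.15 p [0.5165 0.3266 0.0397] q6 -1.25
```

```bash

python3 -m crank '[{"x":1,"y":-1,"z":7,"rx":0,"ry":0.003,"rz":0,"fingers":1},{"x":1,"y":-1,"z":13,"rx":0,"ry":0.003,"rz":0,"fingers":1},{"x":1,"y":-1,"z":17,"rx":0,"ry":0.003,"rz":0,"fingers":1},{"x":1,"y":-1,"z":20,"rx":0,"ry":0.003,"rz":0,"fingers":1},{"x":1,"y":-1,"z":20,"rx":0,"ry":0.003,"rz":0,"fingers":1},{"x":1,"y":-1,"z":20,"rx":0,"ry":0.003,"rz":0,"fingers":1}]'
```

```text
clock: 24.75
position: [0.5145, 0.3249, 0.0198]
ee_rot: [[-0.991, -0.135, -0.002], [-0.135, 0.991, -0.0], [0.002, -0.0, -1.0]]
contact_force: [-2.4, -2.1, 6.1]
width: 0.0496
grasp_force: 40.0
```

```bash

python3 -m crank '[{"x":0,"y":0,"z":0,"rx":0,"ry":0,"rz":0,"fingers":-0.6},{"x":0,"y":0,"z":0,"rx":0,"ry":0,"rz":0,"fingers":-0.6},{"x":0,"y":0,"z":0,"rx":0,"ry":0,"rz":0,"fingers":-0.6},{"x":0,"y":0,"z":-20,"rx":0,"ry":0,"rz":0,"fingers":-0.6},{"x":0,"y":0,"z":-65,"rx":0,"ry":0,"rz":0,"fingers":-0.6},{"x":0,"y":0,"z":-110,"rx":0,"ry":0,"rz":0,"fingers":-0.6},{"x":0,"y":0,"z":-155,"rx":0,"ry":0,"rz":0,"fingers":-1},{"x":0,"y":0,"z":-200,"rx":0,"ry":0,"rz":0,"fingers":-1}]'
python3 -m crank '[{"x":40,"y":-40,"z":-10,"rx":0,"ry":0,"rz":0.14,"fingers":-1},{"x":50,"y":-80,"z":-10,"rx":0,"ry":0,"rz":0.28,"fingers":-1},{"x":55,"y":-125,"z":-10,"rx":0,"ry":0,"rz":0.42,"fingers":-1},{"x":60,"y":-170,"z":-10,"rx":0,"ry":0,"rz":0.56,"fingers":-1},{"x":65,"y":-215,"z":-10,"rx":0,"ry":0,"rz":0.7,"fingers":-1},{"x":70,"y":-260,"z":-10,"rx":0,"ry":0,"rz":0.84,"fingers":-1},{"x":75,"y":-305,"z":-10,"rx":0,"ry":0,"rz":0.98,"fingers":-1},{"x":75,"y":-340,"z":-10,"rx":0,"ry":0,"rz":1.1,"fingers":-1}]'
python3 -c "
from h import *
go(.4042,-.3015,.20,8.4)
a=arm.capture('top')
cv2.imwrite('pics/t2.png',cv2.resize(a[100:270,80:430],None,fx=2.2,fy=2.2))"
```

```text
clock: 25.55
position: [0.5148, 0.3249, 0.2204]
ee_rot: [[-0.991, -0.135, -0.002], [-0.135, 0.991, -0.0], [0.002, -0.0, -1.0]]
contact_force: [0.0, 0.2, 0.2]
width: 0.0826
grasp_force: 0.0
clock: 26.35
position: [0.4861, -0.0244, 0.2289]
ee_rot: [[-0.564, 0.826, -0.002], [0.826, 0.564, -0.001], [0.0, -0.002, -1.0]]
contact_force: [0.7, 0.5, 0.9]
width: 0.0879
grasp_force: 0.0
mm [-182.6 -223.9   29.3] rv [-0.002  0.     0.453] f [0.7 0.5 0.9] w 0.0879 t 26.35 p [ 0.4861 -0.0244  0.2289] q6 -0.79
```

View pics/t2.png

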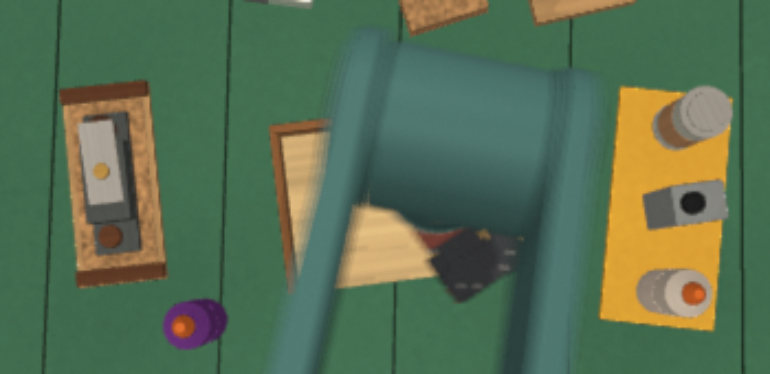

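The plane lies centred on the cork, with about 15 px to each cleat (crop 110,185), and the three still stand on the board. Now I'll fetch the bottle.

```bash

python3 -m crank '[{"x":-28,"y":-34,"z":5,"rx":0,"ry":0,"rz":0.1,"fingers":-1},{"x":-56,"y":-69,"z":10,"rx":0,"ry":0,"rz":0.2,"fingers":-1},{"x":-84,"y":-104,"z":15,"rx":0,"ry":0,"rz":0.3,"fingers":-1},{"x":-112,"y":-138,"z":20,"rx":0,"ry":0,"rz":0.4,"fingers":-1},{"x":-140,"y":-172,"z":20,"rx":0,"ry":0,"rz":0.45,"fingers":-1},{"x":-165,"y":-203,"z":20,"rx":0,"ry":0,"rz":0.453,"fingers":-1},{"x":-180,"y":-221,"z":20,"rx":0,"ry":0,"rz":0.453,"fingers":-1},{"x":-182,"y":-224,"z":20,"rx":0,"ry":0,"rz":0.453,"fingers":-1}]'
python3 -m crank '[{"x":0,"y":0,"z":0,"rx":0,"ry":0,"rz":0,"fingers":-0.75},{"x":0,"y":0,"z":0,"rx":0,"ry":0,"rz":0,"fingers":-0.75},{"x":0,"y":0,"z":0,"rx":0,"ry":0,"rz":0,"fingers":-0.75}]'
python3 -c "
from h import *
go(.4042,-.3015,.0855,8.4)"
```

```text
clock: 27.2
position: [0.4058, -0.3019, 0.2091]
ee_rot: [[-0.15, 0.989, -0.001], [0.989, 0.15, -0.002], [-0.002, -0.002, -1.0]]
contact_force: [-1.0, 0.3, -0.4]
width: 0.0879
grasp_force: 0.0
clock: 27.5
position: [0.4063, -0.2978, 0.209]
ee_rot: [[-0.154, 0.988, -0.002], [0.988, 0.154, 0.0], [0.0, -0.002, -1.0]]
contact_force: [-0.3, -0.4, -0.8]
width: 0.0768
grasp_force: 0.0
mm [ -3.4  -2.4 123.5] rv [-0.002 -0.     0.008] f [-0.3 -0.4 -0.8] w 0.0768 t 27.5 p [ 0.4063 -0.2978  0.209 ] q6 -0.92
```

```bash

python3 -m crank '[{"x":-3,"y":-2,"z":10,"rx":-0.002,"ry":0,"rz":0.008,"fingers":-0.75},{"x":-3,"y":-2,"z":45,"rx":-0.002,"ry":0,"rz":0.008,"fingers":-0.75},{"x":-3,"y":-2,"z":80,"rx":-0.002,"ry":0,"rz":0.008,"fingers":-0.75},{"x":-3,"y":-2,"z":108,"rx":-0.002,"ry":0,"rz":0.008,"fingers":-0.75},{"x":-3,"y":-2,"z":123,"rx":-0.002,"ry":0,"rz":0.008,"fingers":-0.75},{"x":-3,"y":-2,"z":123,"rx":-0.002,"ry":0,"rz":0.008,"fingers":-0.75},{"x":-3,"y":-2,"z":123,"rx":-0.002,"ry":0,"rz":0.008,"fingers":-0.75},{"x":-3,"y":-2,"z":123,"rx":-0.002,"ry":0,"rz":0.008,"fingers":0.2}]' 25
python3 -m crank '[{"x":0,"y":0,"z":0,"rx":0,"ry":0,"rz":0,"fingers":1},{"x":0,"y":0,"z":0,"rx":0,"ry":0,"rz":0,"fingers":1},{"x":0,"y":0,"z":0,"rx":0,"ry":0,"rz":0,"fingers":1},{"x":0,"y":0,"z":0,"rx":0,"ry":0,"rz":0,"fingers":1},{"x":0,"y":0,"z":0,"rx":0,"ry":0,"rz":0,"fingers":1},{"x":0,"y":0,"z":-15,"rx":0,"ry":0,"rz":0,"fingers":1},{"x":0,"y":0,"z":-40,"rx":0,"ry":0,"rz":0,"fingers":1},{"x":0,"y":0,"z":-65,"rx":0,"ry":0,"rz":0,"fingers":1}]'
python3 -c "
from h import *
go(.4492,.0532,.155,8.4)"
```

```text
clock: 28.3
position: [0.4049, -0.3029, 0.0868]
ee_rot: [[-0.145, 0.989, 0.001], [0.989, 0.145, -0.001], [-0.001, 0.001, -1.0]]
contact_force: [-0.1, 0.0, 0.4]
width: 0.0713
grasp_force: 0.0
clock: 29.1
position: [0.4034, -0.3017, 0.1509]
ee_rot: [[-0.144, 0.99, -0.002], [0.99, 0.144, 0.002], [0.002, -0.002, -1.0]]
contact_force: [0.5, 0.4, -2.7]
width: 0.0499
grasp_force: 25.0
mm [344.6  96.5  -3.6] rv [-0.002 -0.002 -0.002] f [ 0.5  0.4 -2.7] w 0.0499 t 29.1 p [ 0.4034 -0.3017  0.1509] q6 -0.92
```

```bash

python3 -m crank '[{"x":30,"y":8,"z":-4,"rx":0,"ry":0,"rz":0,"fingers":1},{"x":70,"y":20,"z":-4,"rx":0,"ry":0,"rz":0,"fingers":1},{"x":112,"y":31,"z":-4,"rx":0,"ry":0,"rz":0,"fingers":1},{"x":154,"y":43,"z":-4,"rx":0,"ry":0,"rz":0,"fingers":1},{"x":196,"y":55,"z":-4,"rx":0,"ry":0,"rz":0,"fingers":1},{"x":238,"y":67,"z":-4,"rx":0,"ry":0,"rz":0,"fingers":1},{"x":280,"y":78,"z":-4,"rx":0,"ry":0,"rz":0,"fingers":1},{"x":315,"y":88,"z":-4,"rx":0,"ry":0,"rz":0,"fingers":1}]'
python3 -m crank '[{"x":20,"y":6,"z":0,"rx":0,"ry":0,"rz":0,"fingers":1},{"x":29,"y":8,"z":5,"rx":0,"ry":0,"rz":0,"fingers":1},{"x":29,"y":8,"z":25,"rx":0,"ry":0,"rz":0,"fingers":1},{"x":29,"y":8,"z":45,"rx":0,"ry":0,"rz":0,"fingers":1},{"x":29,"y":8,"z":55,"rx":0,"ry":0,"rz":0,"fingers":1},{"x":29,"y":8,"z":55,"rx":0,"ry":0,"rz":0,"fingers":1},{"x":29,"y":8,"z":55,"rx":0,"ry":0,"rz":0,"fingers":1}]'
python3 -c "
from h import *
go(.4492,.0532,.0865,8.4)"
```

```text
clock: 29.9
position: [0.445, 0.0241, 0.1546]
ee_rot: [[-0.145, 0.989, -0.001], [0.989, 0.145, 0.0], [0.0, -0.001, -1.0]]
contact_force: [1.1, -0.2, -3.4]
width: 0.05
grasp_force: 25.0
clock: 30.6
position: [0.4495, 0.0513, 0.1]
ee_rot: [[-0.144, 0.99, -0.001], [0.99, 0.144, -0.0], [-0.0, -0.001, -1.0]]
contact_force: [-0.5, -0.6, -2.3]
width: 0.0498
grasp_force: 25.0
mm [ 1.9 -0.  13.5] rv [-0.001  0.    -0.002] f [-0.5 -0.6 -2.3] w 0.0498 t 30.6 p [0.4495 0.0513 0.1   ] q6 -0.18
```

```bash

python3 -m crank '[{"x":2,"y":0,"z":6,"rx":0,"ry":0,"rz":0,"fingers":1},{"x":2,"y":0,"z":10,"rx":0,"ry":0,"rz":0,"fingers":1},{"x":2,"y":0,"z":13,"rx":0,"ry":0,"rz":0,"fingers":1},{"x":2,"y":0,"z":14,"rx":0,"ry":0,"rz":0,"fingers":1},{"x":2,"y":0,"z":14,"rx":0,"ry":0,"rz":0,"fingers":1},{"x":2,"y":0,"z":14,"rx":0,"ry":0,"rz":0,"fingers":1}]'
python3 -c "
from h import *
go(.4492,.0532,.0865,8.4)"
```

```text
clock: 31.2
position: [0.4496, 0.0537, 0.0873]
ee_rot: [[-0.145, 0.989, 0.001], [0.989, 0.145, -0.0], [-0.0, 0.001, -1.0]]
contact_force: [-3.5, 0.3, 15.4]
width: 0.0496
grasp_force: 25.0
mm [-0.5 -0.4  0.8] rv [ 0.001  0.    -0.001] f [-3.5  0.3 15.4] w 0.0496 t 31.2 p [0.4496 0.0537 0.0873] q6 -0.18
```

Firmly seated, so I'll release and go to the can.

```bash

python3 -m crank '[{"x":0,"y":0,"z":-1,"rx":0,"ry":0,"rz":0,"fingers":-0.6},{"x":0,"y":0,"z":-1,"rx":0,"ry":0,"rz":0,"fingers":-0.7},{"x":0,"y":0,"z":-1,"rx":0,"ry":0,"rz":0,"fingers":-0.7},{"x":0,"y":0,"z":-20,"rx":0,"ry":0,"rz":0,"fingers":-0.7},{"x":0,"y":0,"z":-60,"rx":0,"ry":0,"rz":0,"fingers":-0.7},{"x":0,"y":0,"z":-105,"rx":0,"ry":0,"rz":0,"fingers":-0.7},{"x":-25,"y":0,"z":-125,"rx":0,"ry":0,"rz":0,"fingers":-0.7},{"x":-70,"y":0,"z":-125,"rx":0,"ry":0,"rz":0,"fingers":-0.7}]'
python3 -m crank '[{"x":-45,"y":0,"z":0,"rx":0,"ry":0,"rz":0,"fingers":-0.7},{"x":-90,"y":-1,"z":0,"rx":0,"ry":0,"rz":0,"fingers":-0.7},{"x":-135,"y":-2,"z":0,"rx":0,"ry":0,"rz":0,"fingers":-0.7},{"x":-180,"y":-3,"z":0,"rx":0,"ry":0,"rz":0,"fingers":-0.7},{"x":-225,"y":-4,"z":0,"rx":0,"ry":0,"rz":0,"fingers":-0.7},{"x":-265,"y":-4,"z":0,"rx":0,"ry":0,"rz":0,"fingers":-0.7},{"x":-290,"y":-4,"z":0,"rx":0,"ry":0,"rz":0,"fingers":-0.7},{"x":-297,"y":-4,"z":0,"rx":0,"ry":0,"rz":0,"fingers":-0.7}]'
python3 -m crank '[{"x":0,"y":0,"z":0,"rx":0,"ry":0,"rz":0,"fingers":-0.6},{"x":0,"y":0,"z":0,"rx":0,"ry":0,"rz":0,"fingers":-0.6},{"x":0,"y":0,"z":0,"rx":0,"ry":0,"rz":0,"fingers":-0.6}]'
python3 -c "
from h import *
go(.4981,-.3106,.081,9)"
```

```text
clock: 32.0
position: [0.4617, -0.0149, 0.2144]
ee_rot: [[-0.148, 0.989, 0.007], [0.989, 0.148, -0.0], [-0.001, 0.007, -1.0]]
contact_force: [0.7, 0.8, -0.7]
width: 0.0747
grasp_force: 0.0
clock: 32.8
position: [0.4986, -0.3128, 0.2105]
ee_rot: [[-0.142, 0.99, 0.0], [0.99, 0.142, -0.001], [-0.001, 0.0, -1.0]]
contact_force: [-0.0, 0.6, 0.2]
width: 0.0745
grasp_force: 0.0
clock: 33.1
position: [0.498, -0.3082, 0.211]
ee_rot: [[-0.146, 0.989, -0.001], [0.989, 0.146, 0.001], [0.001, -0.001, -1.0]]
contact_force: [-0.1, 0.1, -0.4]
width: 0.0703
grasp_force: 0.0
mm [ -2.5  -0.2 129.9] rv [-0.001 -0.001 -0.011] f [-0.1  0.1 -0.4] w 0.0703 t 33.1 p [ 0.498  -0.3082  0.211 ] q6 -0.82
```

```bash

python3 -m crank '[{"x":-2,"y":0,"z":10,"rx":0,"ry":0,"rz":-0.011,"fingers":-0.6},{"x":-2,"y":0,"z":45,"rx":0,"ry":0,"rz":-0.011,"fingers":-0.6},{"x":-2,"y":0,"z":85,"rx":0,"ry":0,"rz":-0.011,"fingers":-0.6},{"x":-2,"y":0,"z":114,"rx":0,"ry":0,"rz":-0.011,"fingers":-0.6},{"x":-2,"y":0,"z":129,"rx":0,"ry":0,"rz":-0.011,"fingers":-0.6},{"x":-2,"y":0,"z":130,"rx":0,"ry":0,"rz":-0.011,"fingers":-0.6},{"x":-2,"y":0,"z":130,"rx":0,"ry":0,"rz":-0.011,"fingers":-0.6},{"x":-2,"y":0,"z":130,"rx":0,"ry":0,"rz":-0.011,"fingers":0.2}]' 25
python3 -m crank '[{"x":0,"y":0,"z":0,"rx":0,"ry":0,"rz":0,"fingers":1},{"x":0,"y":0,"z":0,"rx":0,"ry":0,"rz":0,"fingers":1},{"x":0,"y":0,"z":0,"rx":0,"ry":0,"rz":0,"fingers":1},{"x":0,"y":0,"z":0,"rx":0,"ry":0,"rz":0,"fingers":1},{"x":0,"y":0,"z":0,"rx":0,"ry":0,"rz":0,"fingers":1},{"x":0,"y":0,"z":-15,"rx":0,"ry":0,"rz":0,"fingers":1},{"x":0,"y":0,"z":-40,"rx":0,"ry":0,"rz":0,"fingers":1},{"x":0,"y":0,"z":-65,"rx":0,"ry":0,"rz":0,"fingers":1}]'
python3 -c "
from h import *
go(.4602,-.012,.15,9)"
```

```text
clock: 33.9
position: [0.4994, -0.3123, 0.082]
ee_rot: [[-0.156, 0.988, 0.001], [0.988, 0.156, -0.001], [-0.001, 0.001, -1.0]]
contact_force: [-0.2, 0.4, 0.3]
width: 0.065
grasp_force: 0.0
clock: 34.7
position: [0.4976, -0.3112, 0.1455]
ee_rot: [[-0.155, 0.988, -0.002], [0.988, 0.155, 0.002], [0.002, -0.002, -1.0]]
contact_force: [0.7, -0.1, -3.5]
width: 0.0417
grasp_force: 25.0
mm [301.4   9.5  -3.9] rv [-0.002 -0.002 -0.001] f [ 0.7 -0.1 -3.5] w 0.0417 t 34.7 p [ 0.4976 -0.3112  0.1455] q6 -0.83
```

```bash

python3 -m crank '[{"x":30,"y":1,"z":-4,"rx":0,"ry":0,"rz":0,"fingers":1},{"x":70,"y":2,"z":-4,"rx":0,"ry":0,"rz":0,"fingers":1},{"x":110,"y":4,"z":-4,"rx":0,"ry":0,"rz":0,"fingers":1},{"x":150,"y":5,"z":-4,"rx":0,"ry":0,"rz":0,"fingers":1},{"x":190,"y":6,"z":-4,"rx":0,"ry":0,"rz":0,"fingers":1},{"x":230,"y":7,"z":-4,"rx":0,"ry":0,"rz":0,"fingers":1},{"x":265,"y":8,"z":-4,"rx":0,"ry":0,"rz":0,"fingers":1},{"x":290,"y":9,"z":-4,"rx":0,"ry":0,"rz":0,"fingers":1}]'
python3 -m crank '[{"x":9,"y":0,"z":0,"rx":0,"ry":0,"rz":0,"fingers":1},{"x":11,"y":0,"z":5,"rx":0,"ry":0,"rz":0,"fingers":1},{"x":11,"y":0,"z":25,"rx":0,"ry":0,"rz":0,"fingers":1},{"x":11,"y":0,"z":45,"rx":0,"ry":0,"rz":0,"fingers":1},{"x":11,"y":0,"z":55,"rx":0,"ry":0,"rz":0,"fingers":1},{"x":11,"y":0,"z":55,"rx":0,"ry":0,"rz":0,"fingers":1},{"x":11,"y":0,"z":55,"rx":0,"ry":0,"rz":0,"fingers":1}]'
python3 -c "
from h import *
go(.4602,-.012,.082,9)"
```

```text
clock: 35.5
position: [0.4608, -0.0218, 0.1494]
ee_rot: [[-0.156, 0.988, -0.002], [0.988, 0.156, 0.001], [0.001, -0.002, -1.0]]
contact_force: [0.1, -0.8, -2.7]
width: 0.0416
grasp_force: 25.0
clock: 36.2
position: [0.461, -0.0138, 0.095]
ee_rot: [[-0.155, 0.988, -0.0], [0.988, 0.155, -0.0], [-0.0, -0.0, -1.0]]
contact_force: [0.5, -0.3, -3.3]
width: 0.0422
grasp_force: 25.0
mm [ 1.9 -0.5 13. ] rv [-0.     0.    -0.002] f [ 0.5 -0.3 -3.3] w 0.0422 t 36.2 p [ 0.461  -0.0138  0.095 ] q6 -0.33
```

```bash

python3 -m crank '[{"x":1,"y":0,"z":6,"rx":0,"ry":0,"rz":0,"fingers":1},{"x":1,"y":0,"z":10,"rx":0,"ry":0,"rz":0,"fingers":1},{"x":1,"y":0,"z":12,"rx":0,"ry":0,"rz":0,"fingers":1},{"x":1,"y":0,"z":13,"rx":0,"ry":0,"rz":0,"fingers":1},{"x":1,"y":0,"z":13,"rx":0,"ry":0,"rz":0,"fingers":1},{"x":1,"y":0,"z":13,"rx":0,"ry":0,"rz":0,"fingers":1}]'
python3 -c "
from h import *
go(.4602,-.012,.082,9)"
```

```text
clock: 36.8
position: [0.4606, -0.0124, 0.0826]
ee_rot: [[-0.156, 0.988, 0.0], [0.988, 0.156, -0.001], [-0.001, 0.0, -1.0]]
contact_force: [-1.3, -0.7, 4.7]
width: 0.0419
grasp_force: 25.0
mm [ 0.5 -0.4  0.6] rv [ 0.     0.001 -0.001] f [-1.3 -0.7  4.7] w 0.0419 t 36.8 p [ 0.4606 -0.0124  0.0826] q6 -0.33
```

```bash

python3 -m crank '[{"x":0,"y":0,"z":0,"rx":0,"ry":0,"rz":0,"fingers":-0.5},{"x":0,"y":0,"z":0,"rx":0,"ry":0,"rz":0,"fingers":-0.7},{"x":0,"y":0,"z":0,"rx":0,"ry":0,"rz":0,"fingers":-0.7},{"x":0,"y":0,"z":-20,"rx":0,"ry":0,"rz":0,"fingers":-0.7},{"x":0,"y":0,"z":-60,"rx":0,"ry":0,"rz":0,"fingers":-0.7},{"x":0,"y":0,"z":-105,"rx":0,"ry":0,"rz":0,"fingers":-0.7},{"x":-25,"y":6,"z":-120,"rx":0,"ry":0,"rz":0,"fingers":-0.7},{"x":-65,"y":17,"z":-120,"rx":0,"ry":0,"rz":0,"fingers":-0.7}]'
python3 -m crank '[{"x":-43,"y":11,"z":0,"rx":0,"ry":0,"rz":0,"fingers":-0.7},{"x":-86,"y":22,"z":0,"rx":0,"ry":0,"rz":0,"fingers":-0.7},{"x":-130,"y":33,"z":0,"rx":0,"ry":0,"rz":0,"fingers":-0.7},{"x":-173,"y":44,"z":0,"rx":0,"ry":0,"rz":0,"fingers":-0.7},{"x":-215,"y":55,"z":0,"rx":0,"ry":0,"rz":0,"fingers":-0.7},{"x":-245,"y":63,"z":0,"rx":0,"ry":0,"rz":0,"fingers":-0.7},{"x":-258,"y":66,"z":0,"rx":0,"ry":0,"rz":0,"fingers":-0.7},{"x":-259,"y":66,"z":0,"rx":0,"ry":0,"rz":0,"fingers":-0.7}]'
python3 -m crank '[{"x":0,"y":0,"z":0,"rx":0,"ry":0,"rz":0,"fingers":-0.8},{"x":0,"y":0,"z":0,"rx":0,"ry":0,"rz":0,"fingers":-0.8},{"x":0,"y":0,"z":0,"rx":0,"ry":0,"rz":0,"fingers":-0.8}]'
python3 -c "
from h import *
go(.5933,-.3188,.0700,8.4)"
```

```text
clock: 37.6
position: [0.4889, -0.0734, 0.2052]
ee_rot: [[-0.158, 0.987, 0.005], [0.987, 0.158, -0.001], [-0.002, 0.005, -1.0]]
contact_force: [0.9, 1.1, 0.5]
width: 0.0747
grasp_force: 0.0
clock: 38.4
position: [0.593, -0.3204, 0.2014]
ee_rot: [[-0.154, 0.988, -0.0], [0.988, 0.154, 0.0], [0.0, -0.0, -1.0]]
contact_force: [-0.5, 1.0, 0.2]
width: 0.0744
grasp_force: 0.0
clock: 38.7
position: [0.5925, -0.3178, 0.2023]
ee_rot: [[-0.157, 0.988, -0.0], [0.988, 0.157, 0.0], [0.0, -0.0, -1.0]]
contact_force: [0.3, 0.0, -0.5]
width: 0.0787
grasp_force: 0.0
mm [ -1.2   0.7 132.3] rv [-0.    -0.     0.011] f [ 0.3  0.  -0.5] w 0.0787 t 38.7 p [ 0.5925 -0.3178  0.2023] q6 -0.75
```

```bash

python3 -m crank '[{"x":-1,"y":1,"z":10,"rx":0,"ry":0,"rz":0.011,"fingers":-0.8},{"x":-1,"y":1,"z":45,"rx":0,"ry":0,"rz":0.011,"fingers":-0.8},{"x":-1,"y":1,"z":85,"rx":0,"ry":0,"rz":0.011,"fingers":-0.8},{"x":-1,"y":1,"z":116,"rx":0,"ry":0,"rz":0.011,"fingers":-0.8},{"x":-1,"y":1,"z":131,"rx":0,"ry":0,"rz":0.011,"fingers":-0.8},{"x":-1,"y":1,"z":132,"rx":0,"ry":0,"rz":0.011,"fingers":-0.8},{"x":-1,"y":1,"z":132,"rx":0,"ry":0,"rz":0.011,"fingers":-0.8},{"x":-1,"y":1,"z":132,"rx":0,"ry":0,"rz":0.011,"fingers":0.2}]' 25
python3 -m crank '[{"x":0,"y":0,"z":0,"rx":0,"ry":0,"rz":0,"fingers":1},{"x":0,"y":0,"z":0,"rx":0,"ry":0,"rz":0,"fingers":1},{"x":0,"y":0,"z":0,"rx":0,"ry":0,"rz":0,"fingers":1},{"x":0,"y":0,"z":0,"rx":0,"ry":0,"rz":0,"fingers":1},{"x":0,"y":0,"z":0,"rx":0,"ry":0,"rz":0,"fingers":1},{"x":0,"y":0,"z":-15,"rx":0,"ry":0,"rz":0,"fingers":1},{"x":0,"y":0,"z":-40,"rx":0,"ry":0,"rz":0,"fingers":1},{"x":0,"y":0,"z":-65,"rx":0,"ry":0,"rz":0,"fingers":1}]'
python3 -c "
from h import *
go(.4693,-.0802,.14,8.4)"
```

```text
clock: 39.5
position: [0.5954, -0.3211, 0.0719]
ee_rot: [[-0.144, 0.99, 0.003], [0.99, 0.144, -0.002], [-0.002, 0.002, -1.0]]
contact_force: [1.0, 0.1, -0.4]
width: 0.0745
grasp_force: 0.0
clock: 40.3
position: [0.5934, -0.3197, 0.1354]
ee_rot: [[-0.144, 0.99, -0.002], [0.99, 0.144, 0.001], [0.001, -0.002, -1.0]]
contact_force: [-0.3, 0.7, -2.9]
width: 0.0527
grasp_force: 24.9
mm [254.9 -88.2  -4.1] rv [-0.002 -0.001 -0.002] f [-0.3  0.7 -2.9] w 0.0527 t 40.3 p [ 0.5934 -0.3197  0.1354] q6 -0.74
```

```bash

python3 -m crank '[{"x":30,"y":-10,"z":-4,"rx":0,"ry":0,"rz":0,"fingers":1},{"x":67,"y":-23,"z":-4,"rx":0,"ry":0,"rz":0,"fingers":1},{"x":104,"y":-36,"z":-4,"rx":0,"ry":0,"rz":0,"fingers":1},{"x":141,"y":-49,"z":-4,"rx":0,"ry":0,"rz":0,"fingers":1},{"x":178,"y":-62,"z":-4,"rx":0,"ry":0,"rz":0,"fingers":1},{"x":212,"y":-74,"z":-4,"rx":0,"ry":0,"rz":0,"fingers":1},{"x":236,"y":-82,"z":-4,"rx":0,"ry":0,"rz":0,"fingers":1},{"x":250,"y":-87,"z":-4,"rx":0,"ry":0,"rz":0,"fingers":1}]'
python3 -m crank '[{"x":4,"y":-1,"z":0,"rx":0,"ry":0,"rz":0,"fingers":1},{"x":4,"y":-1,"z":5,"rx":0,"ry":0,"rz":0,"fingers":1},{"x":4,"y":-1,"z":25,"rx":0,"ry":0,"rz":0,"fingers":1},{"x":4,"y":-1,"z":45,"rx":0,"ry":0,"rz":0,"fingers":1},{"x":4,"y":-1,"z":55,"rx":0,"ry":0,"rz":0,"fingers":1},{"x":4,"y":-1,"z":55,"rx":0,"ry":0,"rz":0,"fingers":1},{"x":4,"y":-1,"z":55,"rx":0,"ry":0,"rz":0,"fingers":1}]'
python3 -c "
from h import *
go(.4693,-.0802,.071,8.4)"
```

```text
clock: 41.1
position: [0.4702, -0.0835, 0.1393]
ee_rot: [[-0.146, 0.989, -0.001], [0.989, 0.146, 0.001], [0.001, -0.001, -1.0]]
contact_force: [0.1, -0.4, -2.8]
width: 0.0529
grasp_force: 25.0
clock: 41.8
position: [0.4709, -0.0823, 0.084]
ee_rot: [[-0.144, 0.99, 0.0], [0.99, 0.144, -0.0], [-0.0, 0.0, -1.0]]
contact_force: [0.7, 0.1, -1.9]
width: 0.0527
grasp_force: 25.0
mm [ 2.3 -1.3 13. ] rv [ 0.     0.    -0.002] f [ 0.7  0.1 -1.9] w 0.0527 t 41.8 p [ 0.4709 -0.0823  0.084 ] q6 -0.46
```

```bash

python3 -m crank '[{"x":2,"y":-1,"z":6,"rx":0,"ry":0,"rz":0,"fingers":1},{"x":2,"y":-1,"z":10,"rx":0,"ry":0,"rz":0,"fingers":1},{"x":2,"y":-1,"z":12,"rx":0,"ry":0,"rz":0,"fingers":1},{"x":2,"y":-1,"z":13,"rx":0,"ry":0,"rz":0,"fingers":1},{"x":2,"y":-1,"z":13,"rx":0,"ry":0,"rz":0,"fingers":1},{"x":2,"y":-1,"z":13,"rx":0,"ry":0,"rz":0,"fingers":1}]'
python3 -c "
from h import *
go(.4693,-.0802,.071,8.4)"
```

```text
clock: 42.4
position: [0.4688, -0.0798, 0.0717]
ee_rot: [[-0.145, 0.989, -0.0], [0.989, 0.145, -0.0], [-0.0, -0.0, -1.0]]
contact_force: [-1.8, 0.6, 6.5]
width: 0.0532
grasp_force: 25.0
mm [-0.5  0.4  0.7] rv [-0.     0.    -0.001] f [-1.8  0.6  6.5] w 0.0532 t 42.4 p [ 0.4688 -0.0798  0.0717] q6 -0.46
```

```bash

python3 -m crank '[{"x":0,"y":0,"z":0,"rx":0,"ry":0,"rz":0,"fingers":-0.6},{"x":0,"y":0,"z":0,"rx":0,"ry":0,"rz":0,"fingers":-0.8},{"x":0,"y":0,"z":0,"rx":0,"ry":0,"rz":0,"fingers":-0.8},{"x":0,"y":0,"z":-20,"rx":0,"ry":0,"rz":0,"fingers":-0.8},{"x":0,"y":0,"z":-60,"rx":0,"ry":0,"rz":0,"fingers":-0.8},{"x":0,"y":0,"z":-105,"rx":0,"ry":0,"rz":0,"fingers":-0.8},{"x":-25,"y":0,"z":-140,"rx":0,"ry":0,"rz":0,"fingers":-0.8},{"x":-65,"y":-5,"z":-140,"rx":0,"ry":0,"rz":0,"fingers":-0.8}]'
python3 -m crank '[{"x":-45,"y":0,"z":0,"rx":0,"ry":0,"rz":0,"fingers":-0.8},{"x":-90,"y":0,"z":0,"rx":0,"ry":0,"rz":0,"fingers":-0.8},{"x":-135,"y":0,"z":0,"rx":0,"ry":0,"rz":0,"fingers":-0.8},{"x":-180,"y":0,"z":0,"rx":0,"ry":0,"rz":0,"fingers":-0.8},{"x":-220,"y":0,"z":0,"rx":0,"ry":0,"rz":0,"fingers":-0.8},{"x":-240,"y":0,"z":0,"rx":0,"ry":0,"rz":0,"fingers":-0.8},{"x":-240,"y":0,"z":0,"rx":0,"ry":0,"rz":0,"fingers":-0.8},{"x":-240,"y":0,"z":0,"rx":0,"ry":0,"rz":0,"fingers":-0.8}]'
python3 -c "
from h import *
go(.4693,-.0802,.071,8.4)
a=arm.capture('top');b=cv2.imread('pics/top0.png')
f=lambda q:cv2.resize(q[130:240,100:340],None,fx=2.5,fy=2.5,interpolation=cv2.INTER_CUBIC)
cv2.imwrite('pics/t3.png',np.vstack([f(b),f(a)]))"
```

```text
clock: 43.2
position: [0.4769, -0.1454, 0.2162]
ee_rot: [[-0.148, 0.989, 0.009], [0.989, 0.148, -0.003], [-0.005, 0.008, -1.0]]
contact_force: [0.0, -0.3, -0.6]
width: 0.0792
grasp_force: 0.0
clock: 44.0
position: [0.5077, -0.3818, 0.2104]
ee_rot: [[-0.144, 0.99, -0.001], [0.99, 0.144, 0.001], [0.001, -0.001, -1.0]]
contact_force: [-0.7, 0.3, 0.1]
width: 0.0789
grasp_force: 0.0
mm [303.8   5.4 139.8] rv [-0.001 -0.001 -0.002] f [-0.7  0.3  0.1] w 0.0789 t 44.0 p [ 0.5077 -0.3818  0.2104] q6 -0.9
```

View pics/t3.png

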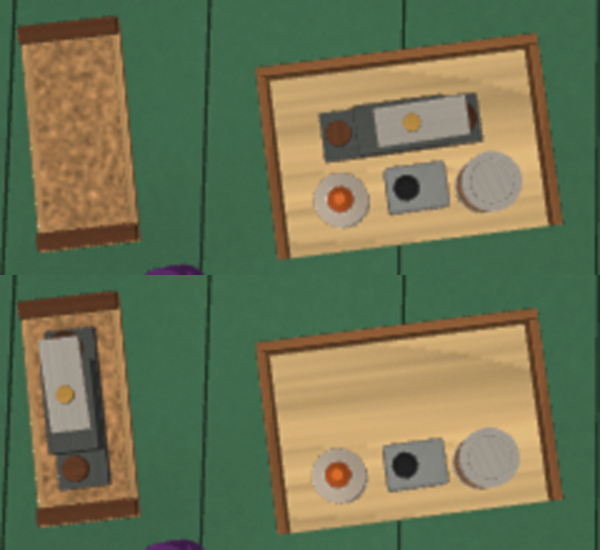

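Before (top half) and after (bottom half) match: bottle (340,200)→(339,475), can (416,187)→(415,465) and tin (490,182)→(488,458). With the 275 px offset between halves, that is a shift of 1–3 crop px, or about 1–3 mm. The plane lies centred on the rest (73,408).

```bash
python3 -c "
from workcell import arm
print(arm.hand_in())"
```

```text
the job is handed in; nothing more can be done
None
```

The job is handed in at about 44 s on the robot's clock: the plane lies centred between the cleats on the cork rest, and the bottle, tin and can stand back in the tray within about 3 mm of where they started, going by the top camera; the hand-in returned no verdict.

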